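# Load the stage tray and set the amber light shield

### The job

Get the imaging stage ready: first fold the amber light shield up out of the way until it stands upright, then, with it up, seat every culture vessel that is on the bench fully in a nest of its own shape in the stage tray, lids up. Then set the shield for viewing: turned square to the tray (its grab bar parallel to the row of nests) and leaning 35 degrees from upright over the tray. Leave the other things on the bench where they are.

Things in the scene. Friction and masses are not known exactly. Their poses are not given: they have to be found in the camera images.
- tray: fixed aluminium plate 112 (x) x 324 (y) x 14 mm high with five nests in a row along its y: +133 slide, +71 dish, 0 square, -71 dish, -133 mm slide. Origin under its centre on the bench, z up; -x side nearest the robot. Nests are 4 mm larger than their vessels, 7 mm deep, chamfered; a seated vessel stands 13 mm proud, with 25 mm or more between seated neighbours.
- nest_slide_a (a point): oblong nest 80 mm along tray x by 30 mm along tray y, near the tray's +y end; for either chamber slide. Point at the centre of the nest's floor, which is 7 mm above the bench and 7 mm below the tray's top; axes as the tray's.
- nest_slide_b (a point): the same oblong nest near the tray's -y end; for either chamber slide. Point at the centre of the nest's floor, which is 7 mm above the bench and 7 mm below the tray's top; axes as the tray's.
- nest_dish_a (a point): round nest of 46 mm diameter on the +y side; for either dish. Point at the centre of the nest's floor, which is 7 mm above the bench and 7 mm below the tray's top; axes as the tray's.
- nest_dish_b (a point): round nest of 46 mm diameter on the -y side; for either dish. Point at the centre of the nest's floor, which is 7 mm above the bench and 7 mm below the tray's top; axes as the tray's.
- nest_square (a point): square nest 48 x 48 mm in the middle; for the square chamber. Point at the centre of the nest's floor, which is 7 mm above the bench and 7 mm below the tray's top; axes as the tray's.
- dish_a: closed culture dish, round, 42 mm diameter, 20 mm high, pink with a white lid, about 30 g; origin at the centre of its underside, z up. May be absent (None).
- dish_b: closed culture dish, round, 42 mm diameter, 20 mm high, pink with a white lid, about 30 g; origin at the centre of its underside, z up. May be absent (None).
- slide_a: closed chamber slide, a green bar 76 x 26 x 20 mm high with white windows on top, about 35 g; origin at the centre of its underside, x along its 76 mm length, z up. May be absent (None).
- slide_b: closed chamber slide, a green bar 76 x 26 x 20 mm high with white windows on top, about 35 g; origin at the centre of its underside, x along its 76 mm length, z up. May be absent (None).
- square: closed square chamber, yellow, 44 x 44 x 20 mm high with two white windows on top, about 40 g; origin at the centre of its underside, z up, sides along x and y. May be absent (None).
- swivel (a joint): swivel angle (rad) of the light shield about the vertical axis of its stand, relative to the stand (whose own heading varies), from -1.3 to 1.3; grows counter-clockwise seen from above. Friction holds it (0.12 N m).
- shield (a joint): tilt (rad) of the light shield: 0 = panel upright, positive = its top leans forward, towards the tray; range -0.15 to 1.25. Friction holds it where it is left (0.45 N m, panel about 0.2 kg).
- tilt_hinge (a point): middle of the shield's tilt hinge, on the vertical swivel axis, 63 mm above the bench; x and y level: its y axis runs along the hinge, its -x axis is the way the shield leans. The stand below is a fixed white round foot 112 mm wide, beyond the tray.
- grab_bar (a point): middle of the white grab bar atop the amber shield: round, 12 mm thick, 124 mm long along y, 190 mm from the tilt hinge, on two thin posts at y = +-50 mm; 44 mm free between bar and the panel's black top edge (12 mm thick; panel 210 mm wide). Axes turn with the panel: x across it, z from hinge to bar. Pinched from above across the bar, it rolls between the fingers as it tilts.
- bottle: bystander: amber bottle with blue cap, 56 mm diameter, 85 mm high; origin under its centre
- oil: bystander: small white oil bottle, 30 mm diameter, 55 mm high; origin under its centre
- tipbox: bystander: grey tip box with violet lid, 85 x 120 x 48 mm; origin under its centre
- joystick: bystander: black stage joystick, 72 mm diameter, 64 mm high; origin under its centre
- forceps: bystander: steel forceps lying flat, 110 mm long along x, 7 mm high; origin under the centre
- spare_lid: bystander: spare white round lid, 45 mm diameter, 8 mm high; origin under its centre
Mind the look-alikes: they are no part of the job. What is shaped like the dish_b but blue, green or red is not meant.

How it is judged:
On the way, in this order (a step that is already met when the one before it is completed fails the run):
1. the shield is folded up to upright (tilt under 0.2 rad) (value of joint shield below 0.2 rad), for 0.2 s.
2. every vessel present is seated in a nest of its shape while the shield is still up (tilt under 0.3 rad) (value of joint shield below 0.3 rad and ((horizontal distance between dish_a and nest_dish_a below 0.004 m and z of dish_a in the frame of nest_dish_a below 0.0025 m and angle between dish_a's own z axis and vertical below 0.07 rad) or (horizontal distance between dish_a and nest_dish_b below 0.004 m and z of dish_a in the frame of nest_dish_b below 0.0025 m and angle between dish_a's own z axis and vertical below 0.07 rad)) and ((horizontal distance between dish_b and nest_dish_a below 0.004 m and z of dish_b in the frame of nest_dish_a below 0.0025 m and angle between dish_b's own z axis and vertical below 0.07 rad) or (horizontal distance between dish_b and nest_dish_b below 0.004 m and z of dish_b in the frame of nest_dish_b below 0.0025 m and angle between dish_b's own z axis and vertical below 0.07 rad)) and ((horizontal distance between slide_a and nest_slide_a below 0.004 m and z of slide_a in the frame of nest_slide_a below 0.0025 m and angle between slide_a's own z axis and vertical below 0.07 rad) or (horizontal distance between slide_a and nest_slide_b below 0.004 m and z of slide_a in the frame of nest_slide_b below 0.0025 m and angle between slide_a's own z axis and vertical below 0.07 rad)) and ((horizontal distance between slide_b and nest_slide_a below 0.004 m and z of slide_b in the frame of nest_slide_a below 0.0025 m and angle between slide_b's own z axis and vertical below 0.07 rad) or (horizontal distance between slide_b and nest_slide_b below 0.004 m and z of slide_b in the frame of nest_slide_b below 0.0025 m and angle between slide_b's own z axis and vertical below 0.07 rad)) and horizontal distance between square and nest_square below 0.004 m and z of square in the frame of nest_square below 0.0025 m and angle between square's own z axis and vertical below 0.07 rad), for 0.2 s.
At the end, for the whole second after the job is handed in: every vessel present sits on the floor of a nest of its own shape (within 4 mm of its centre, within 2.5 mm of the floor, lid up, tilted under 0.07 rad); the shield leans 35 degrees (0.611 rad) within 0.08 rad and its grab bar is parallel to the row of nests within 0.09 rad, at rest (((horizontal distance between dish_a and nest_dish_a below 0.004 m and z of dish_a in the frame of nest_dish_a below 0.0025 m and angle between dish_a's own z axis and vertical below 0.07 rad) or (horizontal distance between dish_a and nest_dish_b below 0.004 m and z of dish_a in the frame of nest_dish_b below 0.0025 m and angle between dish_a's own z axis and vertical below 0.07 rad)) and ((horizontal distance between dish_b and nest_dish_a below 0.004 m and z of dish_b in the frame of nest_dish_a below 0.0025 m and angle between dish_b's own z axis and vertical below 0.07 rad) or (horizontal distance between dish_b and nest_dish_b below 0.004 m and z of dish_b in the frame of nest_dish_b below 0.0025 m and angle between dish_b's own z axis and vertical below 0.07 rad)) and ((horizontal distance between slide_a and nest_slide_a below 0.004 m and z of slide_a in the frame of nest_slide_a below 0.0025 m and angle between slide_a's own z axis and vertical below 0.07 rad) or (horizontal distance between slide_a and nest_slide_b below 0.004 m and z of slide_a in the frame of nest_slide_b below 0.0025 m and angle between slide_a's own z axis and vertical below 0.07 rad)) and ((horizontal distance between slide_b and nest_slide_a below 0.004 m and z of slide_b in the frame of nest_slide_a below 0.0025 m and angle between slide_b's own z axis and vertical below 0.07 rad) or (horizontal distance between slide_b and nest_slide_b below 0.004 m and z of slide_b in the frame of nest_slide_b below 0.0025 m and angle between slide_b's own z axis and vertical below 0.07 rad)) and horizontal distance between square and nest_square below 0.004 m and z of square in the frame of nest_square below 0.0025 m and angle between square's own z axis and vertical below 0.07 rad and value of joint shield between 0.531 and 0.691 rad and angle between the y axis of grab_bar and the y axis of tray, either way round below 0.09 rad and velocity of joint each of shield, swivel below 0.05 rad/s); the robot touches nothing.
It fails at once if a bystander is knocked away (over 40 mm) or tipped over (distance of any of bottle, oil, tipbox, joystick, forceps, spare_lid from where it was at the start of the episode above 0.04 m or angle between any of bottle, oil, tipbox, joystick, forceps, spare_lid's own z axis and vertical above 0.6 rad).
Of dish_a, dish_b, slide_a, slide_b, square only 4 to 5 are there at a start; the rules pass over those that are not, and their reading is None.
At some moment in a run one of dish_a, dish_b, slide_a, slide_b, square may be knocked a few centimetres aside while the robot is not near it.
Once in a run the grip may slacken for a moment while it holds something.
It also fails if it takes over 210 s, if anything falls off the work surface, if the arm or the gripper's body presses on something with over 40 N, if the wrist force passes 120 N, or if a joint passes its speed limit or range.

### The arm

A 6-joint arm with a two-finger parallel gripper is mounted at the origin on the work surface. World frame = base frame: x ahead of the robot, y to its left, z up, the work surface at z = 0. Lengths are in m, angles in rad, forces in N, time in s.
With the tool pointing down it reaches from about 0.425 to 0.95 m from the base axis. Payload 3.5 kg.
Tool frame: the origin (TCP) lies at the very end of the fingers, on their centre line; the grasp point (between the pads) lies 19 mm behind it; z points along the fingers, y is the line along which they close (so a half turn about z gives the same grasp; the last joint's range is limited). The gripper opens to 85 mm and grips with 20 to 120 N. Pads are 22 mm wide; open, the fingers measure 114 mm over their backs; the gripper's body (76 mm by 85 mm) begins 54 mm behind the grasp point. The pads swing forward as they close: fully open they stand 13 mm farther back than shut.
Start: joints at [1.147, 0.286, 1.577, -0, 1.279, -0.15], TCP at [0.182, 0.65, 0.207] pointing down, gripper open.
Joint ranges: [-2.77, 2.77], [-0.9, 2.22], [0.21, 2.48], [-1.53, 4.67], [0.24, 2.81], [-2.84, 2.84]. Speed limits (rad/s): [2.79, 2.79, 3.14, 3.14, 3.14, 3.14].

### API

Orientations are given as [roll, pitch, yaw] about the fixed x, y, z axes, in that order (R = Rz(yaw) Ry(pitch) Rx(roll)).
In Python, from cell import bot, get_image, camera_model, search_frame, outline_of, place_of gives the robot as it stands. The module is installed in compiled form; this text tells all that it offers.
- The arm moves only by the shell command python3 -m crank 'ROWS' [OPENING] [FORCE]. ROWS is JSON, a list of rows, each a list of 2 entries, a list of its own where there are three numbers: the shift along the tool's x, y, z in cm, then the turn about the tool's z in degrees. A call has exactly 10 rows; each row is the pose to reach, as a shift and turn from the pose commanded when the call began, along the tool's axes at that moment; what a row does not reach only later rows make up. A row lasts 1/12 s, in which the tool goes at most 41.7 mm and 7.16 degrees, less where a joint would pass 70% of its speed; a pose out of reach is approached as far as the arm can. A call with a gripper value outside its range is refused whole. OPENING is the finger opening in cm, from 0 to 8.54, set as the call begins (- or left out, the last holds). The fingers move at their own pace and stop on an object; FORCE is the grip in N (left out, the last holds). Time passes only in rows, so rows that repeat a pose let the fingers close, or fill a call up. It gives the time, the measured TCP pose, the force, the opening and the grip force at its end, in the units of the state.
- bot.get_obs(): the state, without advancing time (a new reading comes with each control period).
- get_image(name): name is "scene" or "top" or "wrist"; returns the picture (384x512x3 uint8, blue, green, red); there is no depth.
- camera_model(name): a dict with "K" (3x3 intrinsics, pixels), "dist" ([k1, k2, p1, p2, k3] as OpenCV has them; the pictures are not rectified), "world_to_cam" (4x4, takes a point from world to camera coordinates); the wrist camera has in their place "hand_eye" (4x4, takes a point from camera to tool coordinates, whose origin is the TCP and whose axes are the flange's). Camera axes: x right, y down, z forward; pixel columns grow to the right and rows downward; lengths in m; the calibration is good to about 2 mm. A picture is of the moment at which its call begins: read the wrist's pose just before it. camera_model takes no time and is no camera call.
- bot.close_job(): hands the job in; it is judged then, once.
Trained networks look in the newest picture that a camera, given by its name, has taken for a name from the list of things; names that differ only in an ending like _2 or _b are one class to them, and where a whole thing is asked for, a point or a joint stands for the part that bears it (a point fixed in the world has none). Each returns a list of dicts, best first, with "p" (0 to 1); they miss things now and then, are a little off and sometimes report something else, mostly with a low value. They report only what shows in the picture. A call takes as long as a camera call. They do not tell look-alikes from the thing itself.
- search_frame(camera, target): "at" ([x, y, z] in m, in the coordinates of the camera as it stood for that picture, good to about 4 mm: the middle of the surface that is visible of it).
- outline_of(camera, target): "pixels" (384x512 bool, what is visible of it).
- place_of(camera, target): "at" ([x, y, z] in m, in the coordinates of the camera as it stood for that picture, good to about 4 mm: a listed point, or the origin of a listed thing).
The state is a dict: "time_s": time; "joint_positions": joint angles; "joint_vel": joint speeds; "joint_torque": joint torques, N m; "position": TCP position; "tool_rot": TCP orientation; "ft_force": force on the tool from outside, world axes, zero at the start; "torque": the same for the moment, N m; "width": finger opening in m; "gripper_force": force on a finger pad.
Only numpy, scipy, OpenCV 4.12 (cv2) and the standard library are available. Lean on these libraries where they do the work, as an engineer would, in place of code of your own. Each camera call takes 0.05 s, during which the arm holds its last target. There are 200 camera calls.

## Working session

There is one attempt and no reset: what is moved stays moved. The work goes in short steps, Python scripts to look and compute and a shell command to move; the robot and the scene stay as the last step left them, time stands still between calls to the robot, and variables do not carry over. Pictures are saved under pics/ and viewed, at most 14 in all, crops included, and the job is handed in when it is done.

```bash
mkdir -p pics; ls; cat > h.py <<'E'
import numpy as np, cv2
from scipy.spatial.transform import Rotation as R
from cell import bot, get_image, camera_model, search_frame, outline_of, place_of
def T_tool(o=None):
    o=o or bot.get_obs(); T=np.eye(4); T[:3,:3]=R.from_euler('xyz',o['tool_rot']).as_matrix(); T[:3,3]=o['position']; return T
def c2w(cam,T=None):
    m=camera_model(cam)
    return (T if T is not None else T_tool())@np.array(m['hand_eye']) if cam=='wrist' else np.linalg.inv(np.array(m['world_to_cam']))
def ray(cam,px,T=None):
    m=camera_model(cam); C=c2w(cam,T)
    u=cv2.undistortPoints(np.array(px,float).reshape(-1,1,2),np.array(m['K']),np.array(m['dist'])).reshape(-1,2)
    d=np.c_[u,np.ones(len(u))]@C[:3,:3].T
    return C[:3,3],d
def at_z(cam,px,z,T=None):
    o,d=ray(cam,px,T); return o+d*((z-o[2])/d[:,2])[:,None]
def proj(cam,P,T=None):
    m=camera_model(cam); W=np.linalg.inv(c2w(cam,T))
    P=np.atleast_2d(P); return cv2.projectPoints(P@W[:3,:3].T+W[:3,3],np.zeros(3),np.zeros(3),np.array(m['K']),np.array(m['dist']))[0].reshape(-1,2)
def find(cam,name,f=place_of,T=None):
    C=c2w(cam,T); return [(round(r['p'],2),(C[:3,:3]@np.array(r['at'])+C[:3,3]).round(4).tolist()) for r in f(cam,name)]
E
python3 - <<'E'
from h import *
o=bot.get_obs(); print(o['position'],o['tool_rot'],o['width'])
for c in ['scene','top']:
    cv2.imwrite(f'pics/{c}0.png',get_image(c)); print(c,c2w(c)[:3,3].round(3))
    for n in ['tray','nest_slide_a','nest_square','dish_a','slide_a','square','tilt_hinge','grab_bar','bottle','oil','tipbox','joystick','forceps','spare_lid']: print(n,find(c,n))
E
```

```text
pics
[0.18219179 0.64921007 0.20515958] [-3.13929525e+00 -3.42745613e-04  2.86776365e+00] 0.08538989771818739
scene [1.386 0.256 0.814]
tray [(0.91, [0.4707, -0.0138, -0.0014])]
nest_slide_a [(0.62, [0.4735, 0.1192, 0.0085])]
nest_square [(0.72, [0.4717, -0.0162, 0.0052]), (0.43, [0.5652, -0.3149, -0.0034])]
dish_a [(0.62, [0.4752, 0.2629, -0.0017]), (0.58, [0.3174, 0.2524, 0.0007]), (0.56, [0.4066, 0.3597, -0.0009]), (0.52, [0.3932, 0.2699, -0.0014]), (0.46, [0.5672, -0.3162, -0.0039])]
slide_a [(0.61, [0.5747, 0.2767, 0.0026]), (0.48, [0.494, 0.3734, 0.0008])]
square [(0.64, [0.3974, -0.2948, -0.0031]), (0.4, [0.3922, 0.2721, 0.0015]), (0.21, [0.6533, -0.2175, -0.0061])]
tilt_hinge [(0.77, [0.6053, -0.038, 0.0592])]
grab_bar [(0.92, [0.4863, -0.1281, 0.1813]), (0.75, [0.6219, 0.1718, -0.0056]), (0.7, [0.5679, -0.3131, -0.0033])]
bottle [(0.93, [0.6341, 0.4258, 0.0014])]
oil [(0.66, [0.6971, -0.1167, -0.0024]), (0.65, [0.469, 0.055, 0.0018])]
tipbox [(0.71, [0.6619, -0.3986, -0.0054])]
joystick [(0.68, [0.493, 0.3751, -0.0002]), (0.6, [0.6877, 0.2593, -0.001])]
forceps []
spare_lid 
[... 349 characters left out ...]
561, -0.31, -0.0011]), (0.45, [0.4752, 0.268, 0.0057])]
slide_a [(0.83, [0.5773, 0.2762, -0.0021]), (0.55, [0.4975, 0.3788, -0.0007]), (0.47, [0.6913, -0.1225, -0.0002])]
square [(0.77, [0.3996, -0.2976, 0.0034])]
tilt_hinge [(0.71, [0.468, 0.0599, 0.0096]), (0.7, [0.6026, -0.0395, 0.0641])]
grab_bar [(0.7, [0.6594, -0.3962, 0.0031]), (0.64, [0.3927, 0.2748, -0.0002]), (0.55, [0.4873, -0.1235, 0.189])]
bottle [(0.55, [0.6345, 0.4281, -0.0022])]
oil [(0.41, [0.6945, -0.1222, -0.0008]), (0.3, [0.5718, 0.2779, 0.0006])]
tipbox [(0.7, [0.6585, -0.3944, -0.0002])]
joystick [(0.79, [0.6886, 0.2608, -0.0006])]
forceps [(0.55, [0.6493, -0.2171, -0.0005])]
spare_lid [(0.45, [0.6188, 0.1722, 0.0011])]
```

View pics/scene0.png

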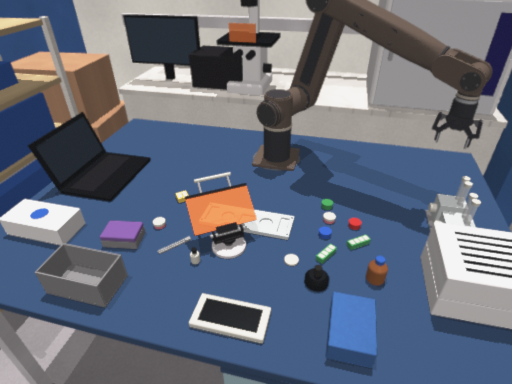

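View pics/top0.png

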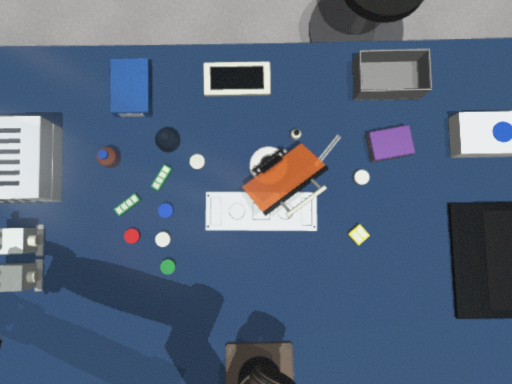

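The scene shows all five vessels: white/pink dishes at top-view pixels (163,239) and (361,177), slides at (161,178) and (126,204), and the square at (359,234). Look-alikes are the blue, red and green discs, and the spare lid is at (197,161). The shield leans over the tray, turned about 0.64 rad.

```bash
cat > go.py <<'E'
import sys; from h import *
# go.py x y z yaw [x y z yaw ...]: chain of deltas, each from the previous pose
T=T_tool(); yaw=bot.get_obs()['tool_rot'][2]; p=T[:3,3]
a=list(map(float,sys.argv[1:]))
for i in range(0,len(a),4):
    q=np.array(a[i:i+3]); Rz=R.from_euler('xyz',[np.pi,0,yaw]).as_matrix()
    print((Rz.T@(q-p)*100).round(2), 'turn', round(np.degrees((yaw-a[i+3]+np.pi)%(2*np.pi)-np.pi),1)); p,yaw=q,a[i+3]
E
python3 go.py 0.42 0.40 0.32 2.21 0.487 -0.126 0.27 2.21
```

```text
[-29.62 -17.63 -11.35] turn 37.7
[-46.21 -26.     5.  ] turn 0.0
```

```bash
python3 -m crank '[[[-3,-1.8,-1.2],3.8],[[-6,-3.6,-2.4],7.6],[[-9,-5.3,-3.6],11.4],[[-12,-7,-4.8],15.2],[[-15,-9,-6],19],[[-18,-10.8,-7],22.8],[[-21,-12.6,-8],26.6],[[-24,-14.4,-9],30.4],[[-27,-16,-10],34],[[-29.6,-17.6,-11.3],37.7]]' 5.5 60
python3 -m crank '[[[-3,-1.7,0],0],[[-6,-3.4,0],0],[[-9,-5.1,0],0],[[-12,-6.8,0],0],[[-15,-8.5,0],0],[[-17,-9.7,0],0],[[-19,-10.8,0],0],[[-21,-12,0],0],[[-22.5,-13,0],0],[[-23,-13,0],0]]'
python3 -m crank '[[[-3,-1.7,0.5],0],[[-6,-3.4,1],0],[[-9,-5.1,2],0],[[-12,-6.8,3],0],[[-15,-8.5,3.5],0],[[-17,-9.7,4],0],[[-19,-10.8,4.5],0],[[-21,-12,5],0],[[-23.2,-13,5],0],[[-23.2,-13,5],0]]'
python3 - <<'E'
from h import *
o=bot.get_obs();T=T_tool(o); print(o['position'],o['tool_rot'],o['joint_positions'])
cv2.imwrite('pics/w1.png',get_image('wrist')); print(find('wrist','grab_bar',T=T),find('wrist','tilt_hinge',T=T),find('wrist','nest_slide_b',T=T),find('wrist','nest_dish_b',T=T))
m=outline_of('wrist','grab_bar'); print([(x['p'],x['pixels'].sum()) for x in m])
E
```

```text
time_s: 2.33
position: [0.4209, 0.3986, 0.3195]
tool_rot: [-3.141, 0.0, 2.206]
ft_force: [0.8, 0.5, 0.1]
width: 0.0551
gripper_force: 0.0
time_s: 3.17
position: [0.4527, 0.1361, 0.3198]
tool_rot: [3.141, 0.001, 2.207]
ft_force: [-0.1, 1.0, 0.6]
width: 0.0552
gripper_force: 0.0
time_s: 4.0
position: [0.4873, -0.1282, 0.269]
tool_rot: [-3.141, 0.0, 2.207]
ft_force: [0.4, -0.0, 0.1]
width: 0.0552
gripper_force: 0.0
[ 0.48728734 -0.12824826  0.26896555] [-3.14071979e+00  4.50053861e-04  2.20666124e+00] [-4.58415273e-01 -1.42288871e-01  1.91637210e+00 -1.00270179e-03
  1.36750998e+00 -1.09407755e+00]
[(0.96, [0.4873, -0.1266, 0.1851]), (0.67, [0.4731, 0.0564, 0.01]), (0.59, [0.6496, -0.2151, 0.004])] [(0.64, [0.6037, -0.0368, 0.0648]), (0.6, [0.6627, -0.3955, -0.0025])] [(0.79, [0.4727, 0.1177, 0.0041]), (0.79, [0.4687, -0.1493, 0.0087])] [(0.85, [0.4754, -0.0831, 0.0031]), (0.57, [0.4735, 0.0567, 0.0093])]
[(0.63, np.int64(15254))]
```

View pics/w1.png

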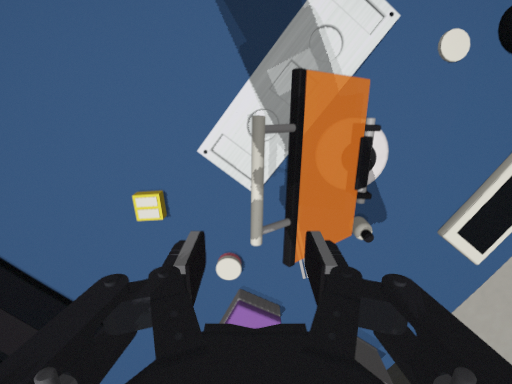

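The wrist image shows the white grab bar upright in the picture from (258,122) to (256,242), midway between the fingers, so it is square to the jaws. I'll descend and pinch it.

```bash
python3 -m crank '[[[0,0.1,1.2],0],[[0,0.1,2.4],0],[[0,0.1,3.6],0],[[0,0.1,4.8],0],[[0,0.1,6],0],[[0,0.1,7.2],0],[[0,0.1,8.4],0],[[0,0.1,9.4],0],[[0,0.1,10.1],0],[[0,0.1,10.1],0]]'
python3 -m crank '[[[0,0,0],0],[[0,0,0],0],[[0,0,0],0],[[0,0,0],0],[[0,0,0],0],[[0,0,0],0],[[0,0,0],0],[[0,0,0],0],[[0,0,0],0],[[0,0,0],0]]' 0 50
python3 - <<'E'
from h import *
im=cv2.imread('pics/top0.png'); print(at_z('top',[(206,231),(317,231),(206,192)],.014).round(3))
H=np.array([.604,-.038]); o=bot.get_obs(); b=np.array(o['position'][:2]); d=b-H; print(np.hypot(*d), np.arctan2(-d[1],-d[0]))
y=o['tool_rot'][2]; Rz=R.from_euler('xyz',[np.pi,0,y]).as_matrix()
for k in range(1,11):
    a=-0.66*k/10; v=R.from_euler('z',a).as_matrix()[:2,:2]@d+H-b
    print((Rz.T@[*v,0]*100).round(2)[:2],round(np.degrees(-a),1))
E
```

```text
time_s: 5.13
position: [0.4864, -0.1245, 0.1663]
tool_rot: [-3.14, -0.003, 2.21]
ft_force: [-0.3, 0.2, -0.2]
width: 0.0551
gripper_force: 0.0
time_s: 5.97
position: [0.4875, -0.1249, 0.1685]
tool_rot: [3.142, -0.0, 2.21]
ft_force: [0.0, -0.2, -0.2]
width: 0.0002
gripper_force: 0.0
[[ 0.413  0.147  0.014]
 [ 0.407 -0.176  0.014]
 [ 0.527  0.146  0.014]]
0.1453384927001824 0.6409523130454567
[0.96 0.03] 3.8
[1.91 0.12] 7.6
[2.86 0.28] 11.3
[3.79 0.5 ] 15.1
[4.71 0.78] 18.9
[5.61 1.11] 22.7
[6.48 1.51] 26.5
[7.33 1.97] 30.3
[8.14 2.47] 34.0
[8.92 3.04] 37.8
```

The fingers closed on nothing, so I'm taking another picture.

```bash
python3 - <<'E'
from h import *
a=get_image('wrist'); b=get_image('scene')
print(find('scene','grab_bar'),find('wrist','grab_bar'))
cv2.imwrite('pics/c2.png',np.hstack([cv2.resize(a,(400,300)),cv2.resize(b[130:280,150:350],(400,300))]))
E
```

```text
[(0.71, [0.4853, -0.1277, 0.1816]), (0.7, [0.3956, 0.2703, -0.0001])] [(0.66, [0.485, -0.1244, 0.1858])]
```

View pics/c2.png

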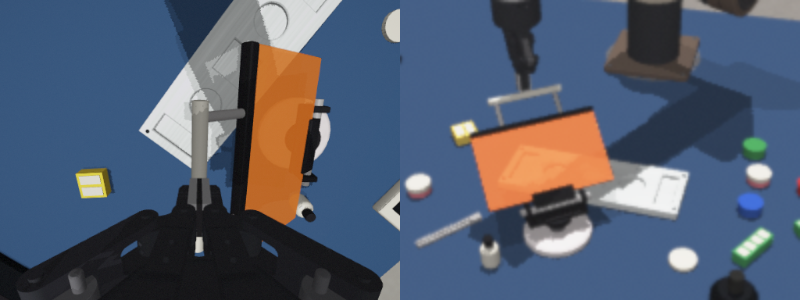

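```bash
python3 - <<'E'
from h import *
o=bot.get_obs(); T=T_tool(o); print(o['position'],o['width'],o['gripper_force'],o['ft_force'])
a=get_image('wrist'); b=get_image('scene')
P=np.array([[0,0,0],[0,0,-.019],[.011,0,0],[-.011,0,0]])@T[:3,:3].T+T[:3,3]
p=proj('wrist',P,T);q=proj('scene',P); print(p,q)
for img,pp,c in ((a,p,(0,255,0)),(b,q,(0,255,0))): 
    for x in pp: cv2.circle(img,tuple(map(int,x.round())),0,c,-1)
print(find('scene','grab_bar'))
x,y=map(int,p[0]); u,v=map(int,q[0])
cv2.imwrite('pics/c3.png',np.hstack([cv2.resize(a[y-75:y+75,x-75:x+75],(400,400),interpolation=0),cv2.resize(b[v-40:v+40,u-40:u+40],(400,400),interpolation=0)]))
E
```

```text
[ 0.48747529 -0.12492804  0.16849445] 9.92911020258545e-05 0.0 [ 0.00820262 -0.86152215 -0.59234761]
[[255.08298892 224.5448134 ]
 [255.09343227 237.71678852]
 [255.08984978 208.74038671]
 [255.0762768  239.77105681]] [[212.20137668 180.43758048]
 [211.74275702 175.67559047]
 [215.35042317 179.72062154]
 [209.03484609 181.15864011]]
[(0.75, [0.4869, -0.1247, 0.1817]), (0.48, [0.3969, -0.2935, -0.0043])]
```

View pics/c3.png

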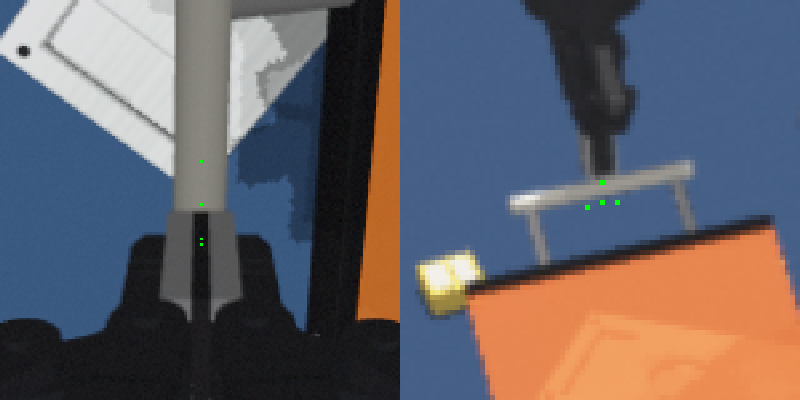

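The crop shows the fingertips ending just above the bar, not straddling it, although the reported TCP is below it. The real tips seem to sit about 2.5 cm short of the reported TCP. I'll open a little, go lower, and close again.

```bash
python3 -m crank '[[[0,0,0],0],[[0,0,0],0],[[0,0,0],0],[[0,0,0],0],[[0,0,0.4],0],[[0,0,0.8],0],[[0,0,1.2],0],[[0,0,1.6],0],[[0,0,1.9],0],[[0,0,1.9],0]]' 4.5 50
python3 -m crank '[[[0,0,0],0],[[0,0,0],0],[[0,0,0],0],[[0,0,0],0],[[0,0,0],0],[[0,0,0],0],[[0,0,0],0],[[0,0,0],0],[[0,0,0],0],[[0,0,0],0]]' 0 50
python3 - <<'E'
from h import *
o=bot.get_obs();T=T_tool(o)
a=get_image('wrist'); b=get_image('scene'); print(find('scene','grab_bar'))
P=np.array([[0,0,0]])@T[:3,:3].T+T[:3,3]
x,y=map(int,proj('wrist',P,T)[0]); u,v=map(int,proj('scene',P)[0])
cv2.imwrite('pics/c4.png',np.hstack([cv2.resize(a[y-75:y+75,x-75:x+75],(400,400),interpolation=0),cv2.resize(b[v-40:v+40,u-40:u+40],(400,400),interpolation=0)]))
E
```

```text
time_s: 7.15
position: [0.4869, -0.1247, 0.1483]
tool_rot: [-3.141, -0.002, 2.21]
ft_force: [-0.2, -0.0, 0.4]
width: 0.0449
gripper_force: 0.0
time_s: 7.98
position: [0.4875, -0.1254, 0.1499]
tool_rot: [-3.141, 0.001, 2.21]
ft_force: [-3.6, -4.1, 2.9]
width: 0.0098
gripper_force: 49.0
[(0.68, [0.4886, -0.1265, 0.1817])]
```

View pics/c4.png

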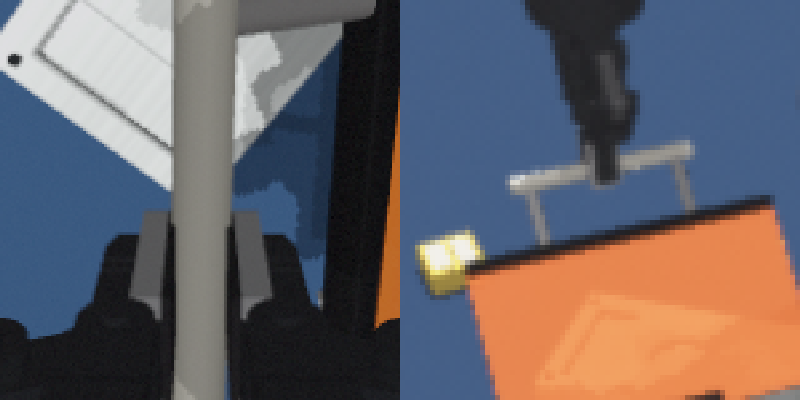

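The fingers now straddle the bar (grip 49 N). I'll swivel it square along the arc about the stand axis.

```bash
for i in 1 ; do python3 -m crank '[[[0.48,0.01,0],1.9],[[0.96,0.03,0],3.8],[[1.44,0.07,0],5.7],[[1.91,0.12,0],7.6],[[2.39,0.2,0],9.5],[[2.86,0.28,0],11.3],[[3.33,0.38,0],13.2],[[3.79,0.5,0],15.1],[[4.25,0.64,0],17],[[4.71,0.78,0],18.9]]'; done
python3 -m crank '[[[0.48,0.01,0],1.9],[[0.96,0.03,0],3.8],[[1.44,0.07,0],5.7],[[1.91,0.12,0],7.6],[[2.39,0.2,0],9.5],[[2.86,0.28,0],11.3],[[3.33,0.38,0],13.2],[[3.79,0.5,0],15.1],[[4.25,0.64,0],17],[[4.71,0.78,0],18.9]]'
python3 - <<'E'
from h import *
for c in('scene','top'):
    get_image(c); print(find(c,'grab_bar'),find(c,'tilt_hinge'))
E
```

```text
time_s: 8.97
position: [0.4659, -0.0823, 0.1499]
tool_rot: [3.141, 0.0, 1.879]
ft_force: [-1.6, -2.2, 2.8]
width: 0.0097
gripper_force: 49.1
time_s: 9.8
position: [0.4593, -0.0345, 0.1497]
tool_rot: [3.14, -0.001, 1.549]
ft_force: [-0.3, -0.8, 1.4]
width: 0.0096
gripper_force: 49.0
[(0.88, [0.4587, -0.0318, 0.1813]), (0.42, [0.6194, 0.1738, -0.0015])] [(0.94, [0.6076, -0.0365, 0.0613])]
[(0.55, [0.6475, -0.2133, -0.0029])] [(0.93, [0.6013, -0.0412, 0.0642]), (0.53, [0.399, -0.2977, 0.0007])]
```

```bash
python3 -m crank '[[[0,0.51,-0.58],0],[[0,1.05,-1.15],0],[[0,1.61,-1.69],0],[[0,2.19,-2.21],0],[[0,2.79,-2.7],0],[[0,3.41,-3.17],0],[[0,4.05,-3.61],0],[[0,4.71,-4.03],0],[[0,5.39,-4.42],0],[[0,6.08,-4.78],0]]'
python3 -m crank '[[[0,0.7,-0.33],0],[[0,1.42,-0.63],0],[[0,2.15,-0.9],0],[[0,2.89,-1.15],0],[[0,3.64,-1.36],0],[[0,4.4,-1.54],0],[[0,5.16,-1.69],0],[[0,5.93,-1.81],0],[[0,6.7,-1.9],0],[[0,7.5,-1.96],0]]'
python3 -m crank '[[[0,0,0],0],[[0,0,0],0],[[0,0,0],0],[[0,0,0],0],[[0,0,0],0],[[0,0,0],0],[[0,0,0],0],[[0,0,0],0],[[0,0,0],0],[[0,0,0],0]]'
python3 - <<'E'
from h import *
for c in('scene','top'):
    get_image(c); print(find(c,'grab_bar'),find(c,'tilt_hinge'))
E
```

```text
time_s: 10.93
position: [0.5181, -0.0369, 0.2]
tool_rot: [-3.134, 0.001, 1.551]
ft_force: [-10.7, -1.6, 10.3]
width: 0.0102
gripper_force: 48.8
time_s: 11.77
position: [0.5954, -0.0393, 0.2197]
tool_rot: [3.141, 0.002, 1.55]
ft_force: [-4.2, -2.1, 5.4]
width: 0.0096
gripper_force: 51.7
time_s: 12.6
position: [0.5964, -0.0393, 0.2198]
tool_rot: [3.137, 0.002, 1.55]
ft_force: [-0.7, -3.3, 4.8]
width: 0.0096
gripper_force: 51.6
[(0.16, [0.3945, 0.2704, -0.0013])] [(0.94, [0.6053, -0.0391, 0.0614])]
[(0.69, [0.5944, -0.036, 0.2599]), (0.66, [0.4778, 0.1195, 0.0047])] [(0.61, [0.6031, -0.0384, 0.064])]
```

```bash
python3 -m crank '[[[0,0,0],0],[[0,0,0],0],[[0,0,0],0],[[0,0,0],0],[[0,0,-1],0],[[0,0,-3],0],[[0,0,-5],0],[[0,0,-7],0],[[0,0,-9],0],[[0,0,-9],0]]' 4.5
python3 -m crank '[[[0,-2,0],0],[[0,-4,0],0],[[0,-6,0],0],[[0,-8,0],0],[[0,-10,0],0],[[0,-12,0],0],[[0,-13.5,0],0],[[0,-13.5,0],0],[[0,-13.5,0],0],[[0,-13.5,0],0]]' 8.5
python3 - <<'E'
from h import *
o=bot.get_obs();T=T_tool(o); a=get_image('wrist'); cv2.imwrite('pics/w5.png',a)
for n in ('tray','nest_slide_a','nest_dish_a','nest_square','grab_bar','tilt_hinge','dish_a','square','slide_a'): print(n,find('wrist',n,T=T))
for c in('scene','top'):
    get_image(c); print(c,find(c,'grab_bar'),find(c,'tilt_hinge'))
    for n in ('nest_slide_a','nest_dish_a','nest_square'): print(n,find(c,n))
E
```

```text
time_s: 13.73
position: [0.5967, -0.0384, 0.3132]
tool_rot: [3.132, 0.002, 1.55]
ft_force: [0.7, 0.0, 1.2]
width: 0.0449
gripper_force: 0.0
time_s: 14.57
position: [0.46, -0.0353, 0.3067]
tool_rot: [3.141, -0.0, 1.55]
ft_force: [0.0, -0.5, -0.4]
width: 0.0853
gripper_force: 0.0
tray [(0.83, [0.4724, -0.016, 0.0019])]
nest_slide_a [(0.82, [0.4689, -0.1508, 0.0065]), (0.8, [0.4721, 0.1145, 0.0067]), (0.44, [0.5921, -0.0385, 0.2555])]
nest_dish_a [(0.65, [0.4727, -0.0827, 0.0055]), (0.6, [0.4712, 0.0588, 0.008]), (0.17, [0.6611, -0.3964, -0.0007])]
nest_square [(0.89, [0.4716, -0.0164, 0.0071]), (0.61, [0.4717, -0.0819, 0.0052])]
grab_bar [(0.91, [0.5942, -0.0399, 0.2536])]
tilt_hinge [(0.62, [0.6046, -0.0362, 0.0642]), (0.27, [0.4703, -0.0133, 0.0051]), (0.16, [0.6594, -0.3924, 0.0018])]
dish_a []
square [(0.72, [0.3981, -0.2938, 0.0029])]
slide_a [(0.22, [0.4744, 0.1163, 0.0043])]
scene [(0.93, [0.5943, -0.0408, 0.2499])] [(0.77, [0.604, -0.0374, 0.0607]), (0.34, [0.6195, 0.1702, -0.0025])]
nest_slide_a [(0.63, [0.4738, 0.119, 0.0062])]
nest_dish_a [(0.82, [0.4714, 0.0539, 0.0037]), (0.66, [0.494, 0.3741, -0.0005])]
nest_square [(0.96, [0.4714, -0.0153, 0.0033])]
top [(0.58, [0.5984, -0.0398, 0.2565])] [(0.69, [0.3953, 0.2703, -0.0012]), (0.63, [0.6057, -0.0381, 0.0648]), (0.47, [0.5737, 0.2774, 0.001])]
nest_slide_a [(0.7, [0.4739, 0.1217, 0.007])]
nest_dish_a [(0.73, [0.4712, 0.0583, 0.0104])]
nest_square []
```

View pics/w5.png

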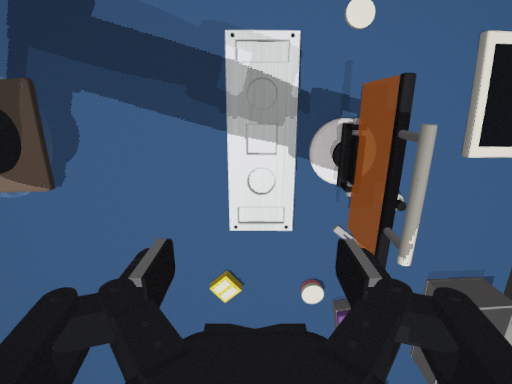

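The wrist view shows the empty tray (corners about (227,32), (299,32), (292,230), (230,230)) and the shield standing up. The yellow square is at (226,287) and the pink-sided dish at (312,291).

```bash
cat >> h.py <<'E'
def rect_of(cam,mask,z,T=None):
    c,_=cv2.findContours(mask.astype(np.uint8),cv2.RETR_EXTERNAL,cv2.CHAIN_APPROX_NONE); c=max(c,key=cv2.contourArea).reshape(-1,2)
    P=at_z(cam,c,z,T)[:,:2]; (cx,cy),(w,h),a=cv2.minAreaRect((P*1000).astype(np.float32)); 
    if w<h: w,h,a=h,w,a+90   # a = direction of long side
    return round(cx/1000,4),round(cy/1000,4),round(w,1),round(h,1),round((a+90)%180-90,1)
def hsvmask(im,lo,hi,at=None,r=30):
    m=cv2.inRange(cv2.cvtColor(im,cv2.COLOR_BGR2HSV),lo,hi)
    if at is not None:
        k=np.zeros_like(m); cv2.circle(k,tuple(int(v) for v in at),r,255,-1); m&=k
    return m
E
python3 - <<'E'
from h import *
T=T_tool()
for c in('wrist','top'):
    im=get_image(c); M=outline_of(c,'tray')
    p=proj(c,[[.471,-.015,.014]],T)[0]
    print(c,p, [(round(m['p'],2),int(m['pixels'].sum()),rect_of(c,m['pixels'],.014,T)) for m in M])
    g=im.min(axis=2)
    m=(g>95).astype(np.uint8); n,l,s,_=cv2.connectedComponentsWithStats(cv2.morphologyEx(m,cv2.MORPH_CLOSE,np.ones((3,3))))
    k=l[int(p[1])-5,int(p[0])-30]; print(k, rect_of(c,l==k,.014,T) if k else '')
E
```

```text
wrist [261.97651067 139.42198563] [(0.79, 13799, (0.4698, -0.0139, 325.5, 113.7, 88.5))]
2 (0.4706, -0.0138, 325.6, 114.8, 88.6)
top [261.348275   210.20195867] [(0.73, 1794, (0.4721, 0.0871, 123.4, 115.6, 87.3))]
27 (0.4405, 0.0162, 301.4, 224.2, 76.2)
```

```bash
python3 - <<'E'
from h import *
T=T_tool(); im=cv2.imread('pics/w5.png')
def show(tag,cam,im,lo,hi,P,z,T=None,r=30):
    p=proj(cam,[P],T)[0]; m=hsvmask(im,lo,hi,p,r); m=cv2.morphologyEx(m,cv2.MORPH_CLOSE,np.ones((5,5)))
    print(tag,cam,p.round(),rect_of(cam,m,z,T), 'hsv',cv2.cvtColor(im,cv2.COLOR_BGR2HSV)[int(p[1])-2:int(p[1])+3,int(p[0])].tolist()[:2])
A,B=(18,60,60),(40,255,255)
show('sq','wrist',im,A,B,(.398,-.2945,.015),.02,T,25)
t=get_image('top'); show('sq','top',t,A,B,(.398,-.2945,.015),.02,None,14)
for n,P in (('s1',(.5755,.2768,.015)),('s2',(.496,.376,.015))): show(n,'top',t,(40,60,40),(85,255,255),P,.02,None,20)
for n,P in (('d1',(.394,.271,.02)),('d2',(.563,-.313,.02)),('lid',(.619,.172,.008))): show(n,'top',t,(0,0,120),(179,255,255),P,.02,None,12)
E
python3 go.py .399 -.295 .16 1.55
```

```text
sq wrist [226. 287.] (0.3975, -0.2909, 54.6, 51.5, 40.1) hsv [[25, 14, 222], [25, 13, 222]]
sq top [358. 234.] (0.3968, -0.2946, 47.5, 46.3, -46.8) hsv [[30, 5, 245], [30, 28, 245]]
s1 top [161. 176.] (0.573, 0.2765, 77.6, 28.8, -31.7) hsv [[36, 5, 243], [43, 7, 243]]
s2 top [127. 204.] (0.4956, 0.3756, 79.0, 28.9, -52.5) hsv [[45, 6, 241], [52, 12, 239]]
d1 top [163. 239.] (0.3958, 0.2711, 65.8, 64.5, 44.5) hsv [[40, 3, 245], [40, 3, 245]]
d2 top [362. 177.] (0.5657, -0.3117, 67.3, 65.7, -46.5) hsv [[40, 3, 246], [45, 2, 246]]
lid top [197. 162.] (0.6189, 0.1713, 67.2, 66.5, 44.0) hsv [[38, 4, 243], [38, 4, 243]]
[-26.1   -5.52  14.69] turn 0.0
```

```bash
python3 -m crank '[[[-3,-0.6,1.5],5],[[-6,-1.2,3],10],[[-9,-1.8,4.5],15],[[-12,-2.4,6],20],[[-15,-3,7.5],25],[[-18,-3.6,9],30],[[-21,-4.2,10.5],35],[[-24,-4.8,12],40],[[-26.1,-5.5,13.5],44],[[-26.1,-5.5,14.7],44]]' 5.6
cat > look.py <<'E'
import sys; from h import *
# look.py kind x y : wrist fit of a vessel near x,y
k,x,y=sys.argv[1],float(sys.argv[2]),float(sys.argv[3])
bot.get_obs(); T=T_tool(); im=get_image('wrist'); p=proj('wrist',[[x,y,.02]],T)[0]
rng={'square':((18,70,60),(40,255,255)),'slide_a':((40,60,40),(85,255,255))}.get(k,((0,0,125),(179,90,255)))
hsv=cv2.inRange(cv2.cvtColor(im,cv2.COLOR_BGR2HSV),*rng); w=cv2.inRange(im,(125,125,125),(255,255,255))
m=cv2.morphologyEx(hsv|w,cv2.MORPH_OPEN,np.ones((3,3))); n,l,s,c=cv2.connectedComponentsWithStats(m)
j=min(range(1,n),key=lambda i:np.hypot(*(c[i]-p)) if s[i][4]>300 else 1e9)
cc=at_z('wrist',[c[j]],.02,T)[0]
print(k,'px',c[j].round(),s[j][:5],'fit@.02',rect_of('wrist',l==j,.02,T),'centroid',cc[:2].round(4),find('wrist',k,T=T))
cv2.imwrite('pics/look.png',im)
E
python3 look.py square .398 -.295
```

```text
time_s: 16.75
position: [0.3979, -0.2983, 0.1589]
tool_rot: [3.142, 0.001, 0.776]
ft_force: [0.0, 0.7, 0.4]
width: 0.0561
gripper_force: 0.0
square px [253. 171.] [ 233  149   42   44 1676] fit@.02 (0.3981, -0.2951, 48.1, 45.4, 40.1) centroid [ 0.3985 -0.2946] [(0.88, [0.3979, -0.2924, 0.0024])]
```

View pics/look.png

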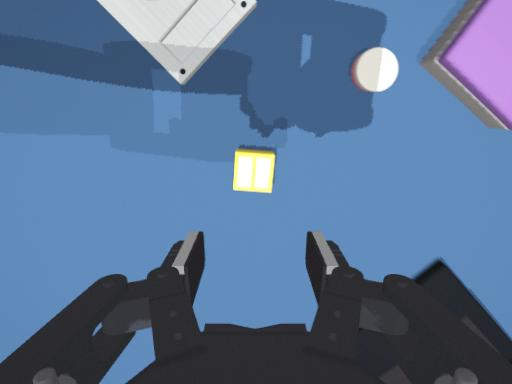

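The yellow square is at (253,171), between the jaws, with its edges turned a few degrees from them.

```bash
python3 -m crank '[[[0.25,-0.15,2],1],[[0.25,-0.15,4],2],[[0.25,-0.15,6],3],[[0.25,-0.15,8],3.5],[[0.25,-0.15,10],3.5],[[0.25,-0.15,12],3.5],[[0.25,-0.15,13.5],3.5],[[0.25,-0.15,14.5],3.5],[[0.25,-0.15,15.2],3.5],[[0.25,-0.15,15.2],3.5]]' 5.6
python3 -m crank '[[[0,0,0.1],0],[[0,0,0.2],0],[[0,0,0.3],0],[[0,0,0.4],0],[[0,0,0.5],0],[[0,0,0.6],0],[[0,0,0.7],0],[[0,0,0.8],0],[[0,0,0.8],0],[[0,0,0.8],0]]' 5.6
python3 - <<'E'
from h import *
a=get_image('wrist'); b=get_image('scene')
u,v=map(int,proj('scene',[[.398,-.295,.02]])[0])
cv2.imwrite('pics/c6.png',np.hstack([cv2.resize(a[100:300,156:356],(400,400)),cv2.resize(b[v-35:v+35,u-35:u+35],(400,400),interpolation=0)]))
E
```

```text
time_s: 17.68
position: [0.3999, -0.2912, 0.0073]
tool_rot: [-3.14, -0.0, 0.722]
ft_force: [0.4, -0.4, -0.0]
width: 0.0557
gripper_force: 0.0
time_s: 18.52
position: [0.3998, -0.2922, -0.0002]
tool_rot: [-3.141, 0.0, 0.721]
ft_force: [-0.2, -0.1, 0.2]
width: 0.0557
gripper_force: 0.0
```

View pics/c6.png

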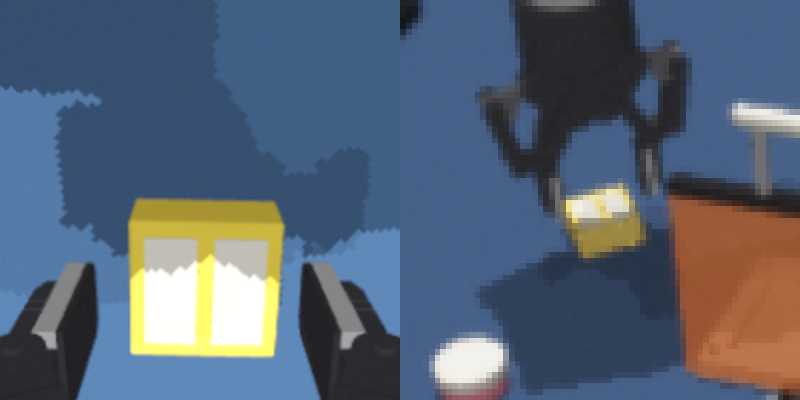

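At TCP z=0 the tips still hover above the square's top, which confirms the fingers end about 3 cm short of the reported TCP. I'll go lower with force checks.

```bash
python3 -m crank '[[[-0.25,0.1,0.2],0],[[-0.25,0.1,0.4],0],[[-0.25,0.1,0.6],0],[[-0.25,0.1,0.8],0],[[-0.25,0.1,1],0],[[-0.25,0.1,1.2],0],[[-0.25,0.1,1.4],0],[[-0.25,0.1,1.4],0],[[-0.25,0.1,1.4],0],[[-0.25,0.1,1.4],0]]' 5.6
python3 -m crank '[[[0,0,0.1],0],[[0,0,0.2],0],[[0,0,0.3],0],[[0,0,0.4],0],[[0,0,0.5],0],[[0,0,0.6],0],[[0,0,0.7],0],[[0,0,0.8],0],[[0,0,0.8],0],[[0,0,0.8],0]]' 5.6
python3 - <<'E'
from h import *
a=get_image('wrist'); b=get_image('scene')
u,v=map(int,proj('scene',[[.398,-.295,.02]])[0])
cv2.imwrite('pics/c7.png',np.hstack([cv2.resize(a[100:300,156:356],(400,400)),cv2.resize(b[v-35:v+35,u-35:u+35],(400,400),interpolation=0)]))
E
```

```text
time_s: 19.45
position: [0.3987, -0.2947, -0.014]
tool_rot: [3.142, -0.0, 0.721]
ft_force: [0.7, -0.4, 0.2]
width: 0.0562
gripper_force: 0.0
time_s: 20.28
position: [0.3986, -0.2946, -0.0222]
tool_rot: [-3.141, -0.0, 0.721]
ft_force: [0.5, -0.6, 1.1]
width: 0.056
gripper_force: 0.0
```

View pics/c7.png

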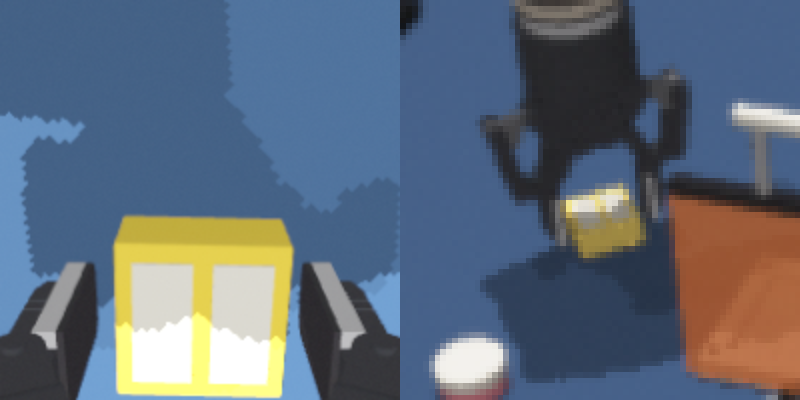

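```bash
python3 -m crank '[[[0,0,0],0],[[0,0,0],0],[[0,0,0],0],[[0,0,0],0],[[0,0,0],0],[[0,0,0],0],[[0,0,0],0],[[0,0,-0.3],0],[[0,0,-0.6],0],[[0,0,-1],0]]' 0 60
python3 -m crank '[[[0,0,-1],0],[[0,0,-2],0],[[0,0,-3],0],[[0,0,-4],0],[[0,0,-5],0],[[0,0,-6],0],[[0,0,-6],0],[[0,0,-6],0],[[0,0,-6],0],[[0,0,-6],0]]'
python3 - <<'E'
from h import *
T=T_tool(); a=get_image('wrist'); 
m=hsvmask(a,(18,70,60),(40,255,255)); ys,xs=np.where(m>0); print(xs.min(),xs.max(),ys.min(),ys.max())
print(find('wrist','square',T=T))
b=get_image('scene');print(find('scene','square')); u,v=map(int,proj('scene',[T[:3,3]+[0,0,.03]])[0])
cv2.imwrite('pics/c8.png',np.hstack([cv2.resize(a[100:300,156:356],(400,400)),cv2.resize(b[v-35:v+35,u-35:u+35],(400,400),interpolation=0)]))
E
python3 go.py .4 -.2 .1 1.0 .4707 -.0145 .06 1.545
```

```text
time_s: 21.22
position: [0.3979, -0.2938, -0.0126]
tool_rot: [-3.139, 0.0, 0.721]
ft_force: [-0.4, -0.6, 0.2]
width: 0.0426
gripper_force: 61.4
time_s: 22.05
position: [0.3982, -0.2941, 0.0472]
tool_rot: [-3.14, 0.0, 0.721]
ft_force: [0.3, 0.3, -0.3]
width: 0.0426
gripper_force: 61.5
211 299 209 297
[(0.63, [0.3987, -0.2923, 0.0703])]
[(0.64, [0.397, -0.2904, 0.0654])]
[ 6.35 -6.98 -5.27] turn -16.0
[19.43 -4.07  4.  ] turn -31.2
```

View pics/c8.png

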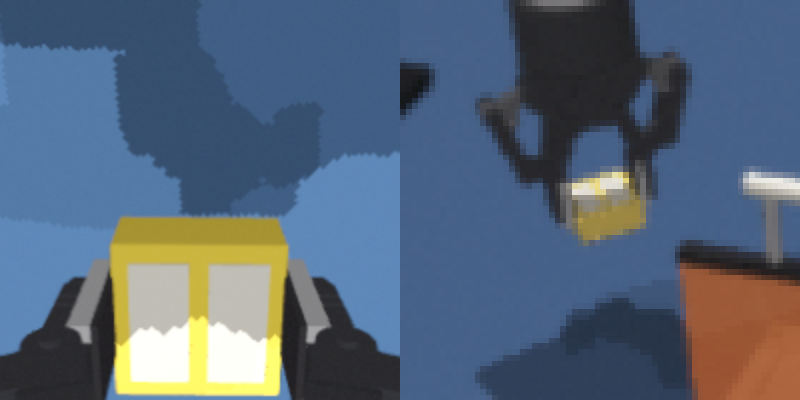

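The square is held between the pads (crop x 112–290), level and aligned with them.

```bash
python3 - <<'E'
from h import *
T=T_tool(); z=T[2,3]+.0425
c=np.array([(112,245),(290,245),(280,393),(117,393)])/2+[156,100]
P=at_z('wrist',c,z,T); q=(np.linalg.inv(T)@np.c_[P,np.ones(4)].T).T[:,:3]*1000; print(q.round(1),q.mean(0).round(1))
E
```

```text
[[ 19.3 -21.3 -42.5]
 [ 19.4  22.1 -42.5]
 [-23.8  21.7 -42.5]
 [-23.8 -22.  -42.5]] [ -2.2   0.1 -42.5]
```

```bash
python3 go.py .4708 -.0121 .045 1.5455
```

```text
[ 24.07 -16.42   0.23] turn -47.2
```

```bash
python3 -m crank '[[[1,-0.7,0],-2],[[2.5,-1.7,0],-5],[[4.3,-2.9,0],-8],[[6.1,-4.2,0],-12],[[7.9,-5.4,0],-15],[[9.7,-6.6,0],-19],[[11.5,-7.8,0],-22],[[13.3,-9.1,0],-26],[[15.1,-10.3,0],-29],[[17,-11.6,0],-33]]'
python3 go.py .4708 -.0121 .04 1.5455
```

```text
time_s: 23.08
position: [0.4496, -0.0934, 0.0478]
tool_rot: [-3.141, -0.0, 1.301]
ft_force: [0.8, -0.9, -0.4]
width: 0.0426
gripper_force: 61.5
[ 8.4  -0.12  0.78] turn -14.0
```

```bash
python3 -m crank '[[[1.2,0,0],-2],[[2.6,0,0],-4.5],[[4,0,0],-7],[[5.4,-0.1,0],-9.5],[[6.8,-0.1,0],-12],[[7.8,-0.1,0.3],-13],[[8.4,-0.1,0.8],-14],[[8.4,-0.1,0.8],-14],[[8.4,-0.1,0.8],-14],[[8.4,-0.1,0.8],-14]]'
python3 - <<'E'
from h import *
T=T_tool(); a=get_image('wrist'); o=bot.get_obs(); print(o['position'],o['tool_rot'][2])
print(find('wrist','square',T=T))
cv2.imwrite('pics/c9.png',a)
E
```

```text
time_s: 23.92
position: [0.4713, -0.0144, 0.0397]
tool_rot: [-3.141, 0.0, 1.541]
ft_force: [-0.1, -0.8, -1.0]
width: 0.0428
gripper_force: 61.5
[ 0.47145092 -0.01457213  0.03984542] 1.5405292980204872
[(0.91, [0.4724, -0.015, 0.062]), (0.32, [0.6043, -0.0372, 0.0637])]
```

View pics/c9.png

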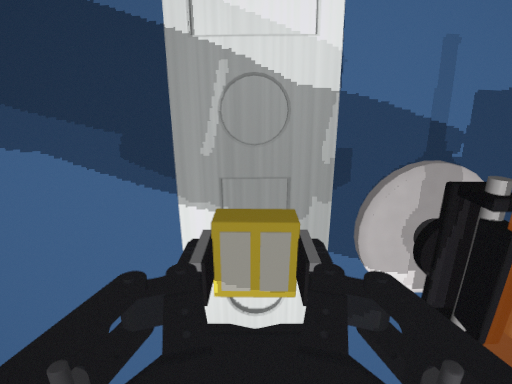

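Through the wrist camera I see dish nest a as a circle at (254,108), the square nest's far edge at row 178, and the held square just short of its nest.

```bash
python3 - <<'E'
from h import *
T=T_tool(); P=at_z('wrist',[(254.5,72),(254.5,145),(220,108.5),(289.5,108.5),(221,178),(290,178),(192,35),(317,35)],.014,T); print(P[:,:2].round(4).tolist())
a=np.array([-.0022,0,0]); v=T[:3,:3]@a+T[:3,3]; print('vessel',v)
E
```

```text
[[0.4738, 0.0806], [0.4724, 0.0333], [0.4501, 0.0584], [0.4965, 0.057], [0.4477, 0.0105], [0.497, 0.009], [0.4351, 0.1041], [0.5139, 0.1017]]
vessel [ 0.47148255 -0.01686329  0.03995844]
```

```bash
python3 -m crank '[[[0.25,0,0],-0.3],[[0.25,0,0.6],-0.3],[[0.25,0,1.2],-0.3],[[0.25,0,1.8],-0.3],[[0.25,0,2.4],-0.3],[[0.25,0,3],-0.3],[[0.25,0,3.5],-0.3],[[0.25,0,4],-0.3],[[0.25,0,4.3],-0.3],[[0.25,0,4.3],-0.3]]'
python3 -m crank '[[[0,0,0.1],0],[[0,0,0.2],0],[[0,0,0.3],0],[[0,0,0.4],0],[[0,0,0.5],0],[[0,0,0.6],0],[[0,0,0.7],0],[[0,0,0.8],0],[[0,0,0.9],0],[[0,0,0.9],0]]'
```

```text
time_s: 24.85
position: [0.471, -0.0115, -0.004]
tool_rot: [-3.14, -0.0, 1.547]
ft_force: [0.7, -0.6, -0.4]
width: 0.0428
gripper_force: 61.5
time_s: 25.68
position: [0.4715, -0.0116, -0.0123]
tool_rot: [-3.141, -0.0, 1.547]
ft_force: [0.2, -0.2, -0.5]
width: 0.043
gripper_force: 61.5
```

```bash
python3 -m crank '[[[0,0,0.1],0],[[0,0,0.2],0],[[0,0,0.3],0],[[0,0,0.35],0],[[0,0,0.35],0],[[0,0,0.35],0],[[0,0,0.35],0],[[0,0,0.35],0],[[0,0,0.35],0],[[0,0,0.35],0]]'
python3 -m crank '[[[0,0,0],0],[[0,0,0],0],[[0,0,0],0],[[0,0,0],0],[[0,0,0],0],[[0,0,0],0],[[0,0,-2],0],[[0,0,-5],0],[[0,0,-8],0],[[0,0,-11],0]]' 5.6
python3 - <<'E'
from h import *
o=bot.get_obs(); T=T_tool(o); a=get_image('wrist'); print(find('wrist','square',T=T))
b=get_image('scene');print(find('scene','square'),find('scene','grab_bar')); u,v=map(int,proj('scene',[(.4715,-.0144,.02)])[0])
x,y=map(int,proj('wrist',[(.4715,-.0144,.02)],T)[0])
cv2.imwrite('pics/c10.png',np.hstack([cv2.resize(a[y-60:y+60,x-60:x+60],(400,400)),cv2.resize(b[v-45:v+45,u-45:u+45],(400,400),interpolation=0)]))
E
```

```text
time_s: 26.52
position: [0.4717, -0.0116, -0.0126]
tool_rot: [-3.139, -0.0, 1.547]
ft_force: [-11.3, 1.4, 22.1]
width: 0.0427
gripper_force: 77.0
time_s: 27.35
position: [0.4708, -0.0115, 0.0946]
tool_rot: [-3.14, -0.0, 1.547]
ft_force: [1.1, -0.4, 0.1]
width: 0.0559
gripper_force: 0.0
[(0.98, [0.473, -0.012, 0.0094]), (0.5, [0.4685, -0.1472, 0.0072])]
[] [(0.64, [0.5943, -0.0397, 0.2506]), (0.23, [0.6974, -0.12, -0.0004])]
```

View pics/c10.png

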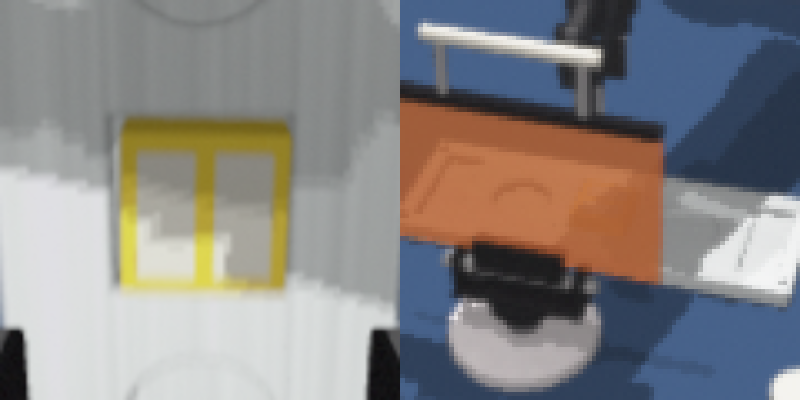

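The square appears to be in its nest. I'll press its top with shut fingers to confirm it's seated, which also calibrates the true fingertip offset.

```bash
python3 -m crank '[[[-0.2,0,1],0],[[-0.2,0,2],0],[[-0.2,0,3],0],[[-0.2,0,4],0],[[-0.2,0,5],0],[[-0.2,0,6],0],[[-0.2,0,7],0],[[-0.2,0,8],0],[[-0.2,0,8.6],0],[[-0.2,0,8.6],0]]' 0
for i in 1; do python3 -m crank '[[[0,0,0.1],0],[[0,0,0.2],0],[[0,0,0.3],0],[[0,0,0.4],0],[[0,0,0.5],0],[[0,0,0.6],0],[[0,0,0.6],0],[[0,0,0.6],0],[[0,0,0.6],0],[[0,0,0.6],0]]'; done
python3 -m crank '[[[0,0,0.1],0],[[0,0,0.2],0],[[0,0,0.3],0],[[0,0,0.3],0],[[0,0,0.3],0],[[0,0,0.3],0],[[0,0,0.3],0],[[0,0,0.3],0],[[0,0,0.3],0],[[0,0,0.3],0]]'
```

```text
time_s: 28.43
position: [0.4703, -0.0133, 0.0067]
tool_rot: [-3.138, -0.001, 1.547]
ft_force: [-0.3, -0.0, -0.3]
width: -0.0001
gripper_force: 0.0
time_s: 29.27
position: [0.4716, -0.0137, 0.0025]
tool_rot: [3.141, 0.0, 1.547]
ft_force: [0.7, 0.2, -0.2]
width: -0.0003
gripper_force: 0.0
time_s: 30.1
position: [0.4718, -0.0137, 0.0022]
tool_rot: [-3.139, -0.0, 1.547]
ft_force: [-8.5, 2.0, 20.2]
width: 0.0002
gripper_force: 9.8
```

```bash
python3 -m crank '[[[0,0,-1.5],0],[[0,0,-3],0],[[2,1.2,-3],0],[[4,2.4,-3],0],[[5.4,3.6,-3],0],[[5.4,3.6,-1.5],0],[[5.4,3.6,0],0],[[5.4,3.6,0.3],0],[[5.4,3.6,0.5],0],[[5.4,3.6,0.5],0]]' 0
python3 -m crank '[[[0,0,0.1],0],[[0,0,0.2],0],[[0,0,0.3],0],[[0,0,0.4],0],[[0,0,0.5],0],[[0,0,0.6],0],[[0,0,0.7],0],[[0,0,0.7],0],[[0,0,0.7],0],[[0,0,0.7],0]]'
python3 -m crank '[[[0,0,0.1],0],[[0,0,0.2],0],[[0,0,0.3],0],[[0,0,0.4],0],[[0,0,0.4],0],[[0,0,0.4],0],[[0,0,0.4],0],[[0,0,0.4],0],[[0,0,0.4],0],[[0,0,0.4],0]]'
```

```text
time_s: 30.93
position: [0.5086, 0.0394, -0.0058]
tool_rot: [-3.141, -0.0, 1.546]
ft_force: [0.4, 0.3, -0.3]
width: -0.0001
gripper_force: 0.0
time_s: 31.77
position: [0.5091, 0.0394, -0.0108]
tool_rot: [-3.14, 0.0, 1.547]
ft_force: [-5.8, -0.4, 11.5]
width: 0.0001
gripper_force: 5.9
time_s: 32.6
position: [0.5091, 0.0394, -0.0109]
tool_rot: [-3.137, 0.0, 1.548]
ft_force: [-17.0, 0.9, 38.5]
width: -0.0001
gripper_force: 18.8
```

The tray touch gives a tip offset of 24.8 mm, so the square's top is at 27.0 mm, fully seated. Next is the dish near (0.395,0.271).

```bash
python3 -m crank '[[[0,0,-2],0],[[0,0,-5],0],[[0,0,-8],0],[[0,0,-11],0],[[0,0,-13],0],[[3,-1.5,-13],0],[[6,-3,-13],0],[[9,-4.5,-13],0],[[12,-6,-13],0],[[15,-7.5,-13],0]]' 5.6 60
python3 go.py .395 .268 .12 1.5455; python3 - <<'E'
from h import *
for c in ('top','scene'):
    get_image(c); print(find(c,'dish_a'),find(c,'slide_a'),find(c,'square'))
E
```

```text
time_s: 33.43
position: [0.4367, 0.1924, 0.1136]
tool_rot: [3.141, -0.0, 1.546]
ft_force: [0.8, 0.6, -0.4]
width: 0.056
gripper_force: 0.0
[ 7.45 -4.35 -0.64] turn 0.0
[(0.7, [0.5621, -0.3116, -0.0002]), (0.6, [0.3966, 0.2744, -0.0028]), (0.55, [0.4046, 0.3633, 0.0003])] [(0.74, [0.497, 0.3753, 0.0001]), (0.63, [0.5725, 0.2783, -0.0017])] [(0.6, [0.4741, -0.0119, 0.0066])]
[(0.6, [0.5664, -0.3148, -0.0012]), (0.6, [0.3932, 0.2678, 0.0025]), (0.56, [0.4769, 0.2642, -0.0027]), (0.49, [0.3161, 0.2551, 0.0006]), (0.45, [0.4034, 0.3586, 0.0009])] [(0.72, [0.5735, 0.2759, -0.0003]), (0.45, [0.4927, 0.375, 0.0024])] [(0.55, [0.47, -0.0142, 0.0051])]
```

```bash
python3 -m crank '[[[1.5,-0.9,0],0],[[3,-1.8,0],0],[[4.5,-2.6,0],0],[[6,-3.5,0],0],[[7.45,-4.35,0],0],[[7.45,-4.35,0],0],[[7.45,-4.35,0],0],[[7.45,-4.35,0],0],[[7.45,-4.35,0],0],[[7.45,-4.35,0],0]]'
python3 look.py dish_a .395 .27
```

```text
time_s: 34.67
position: [0.3964, 0.266, 0.1134]
tool_rot: [3.142, 0.0, 1.545]
ft_force: [0.1, 0.7, 0.3]
width: 0.0557
gripper_force: 0.0
dish_a px [253. 178.] [ 231  154   45   47 1679] fit@.02 (0.3943, 0.2735, 45.7, 42.7, 88.6) centroid [0.3943 0.2734] [(0.93, [0.394, 0.27, 0.0008]), (0.9, [0.4756, 0.266, 0.0049]), (0.9, [0.4082, 0.36, 0.0034]), (0.69, [0.3152, 0.2571, 0.0013])]
```

View pics/look.png

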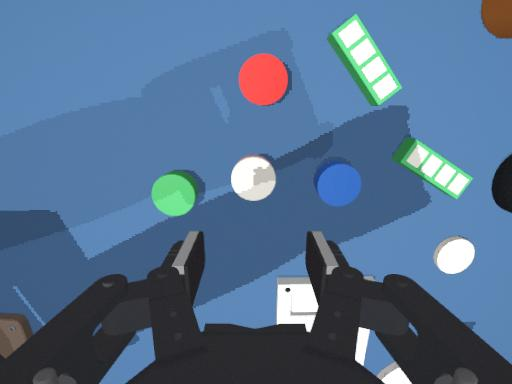

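The white-topped dish with a pink rim is at (253,178), between the green (174,193) and blue (338,184) look-alikes. I'll grasp it.

```bash
python3 -m crank '[[[0.6,-0.2,1.5],0],[[0.6,-0.2,3],0],[[0.6,-0.2,4.5],0],[[0.6,-0.2,6],0],[[0.6,-0.2,7.5],0],[[0.6,-0.2,9],0],[[0.6,-0.2,10.5],0],[[0.6,-0.2,12],0],[[0.6,-0.2,13],0],[[0.6,-0.2,13],0]]'
python3 -m crank '[[[0,0,0],0],[[0,0,0],0],[[0,0,0],0],[[0,0,0],0],[[0,0,0],0],[[0,0,0],0],[[0,0,0],0],[[0,0,-0.5],0],[[0,0,-1.5],0],[[0,0,-2.5],0]]' 0 60
python3 -m crank '[[[0,0,-1],0],[[0,0,-2],0],[[0,0,-3],0],[[0,0,-3.5],0],[[0,0,-3.5],0],[[0,0,-3.5],0],[[0,0,-3.5],0],[[0,0,-3.5],0],[[0,0,-3.5],0],[[0,0,-3.5],0]]'
cat > held.py <<'E'
import sys; from h import *
# held.py kind top_z_above_TCP : centre of held vessel's top in tool frame (mm)
k,dz=sys.argv[1],float(sys.argv[2]); T=T_tool(); im=get_image('wrist')
M=outline_of('wrist',k); pc=np.array([255,255])
best=min(M,key=lambda m:np.hypot(*(np.argwhere(m['pixels']).mean(0)[::-1]-pc)))['pixels'] if M else np.zeros((384,512),bool)
w=best&(cv2.inRange(im,(100,100,100),(255,255,255))>0)
for n,m in (('net',best),('bright',w)):
    if m.sum()<50: print(n,m.sum()); continue
    ys,xs=np.where(m); c=np.argwhere(m).mean(0)[::-1]
    P=at_z('wrist',[c,((xs.min()+xs.max())/2,(ys.min()+ys.max())/2)],T[2,3]+dz,T); q=(np.linalg.inv(T)@np.c_[P,np.ones(2)].T).T[:,:3]*1000
    print(n,xs.min(),xs.max(),ys.min(),ys.max(),q.round(1).tolist())
print(find('wrist',k,T=T)); cv2.imwrite('pics/held.png',im[100:384,100:412])
E
python3 held.py dish_a .037
```

```text
time_s: 35.6
position: [0.3923, 0.2719, -0.0187]
tool_rot: [-3.137, 0.002, 1.546]
ft_force: [-0.6, -0.6, -0.5]
width: 0.0561
gripper_force: 0.0
time_s: 36.43
position: [0.3935, 0.2726, 0.0089]
tool_rot: [-3.141, 0.0, 1.547]
ft_force: [0.7, 0.1, -0.9]
width: 0.0394
gripper_force: 60.3
time_s: 37.27
position: [0.3936, 0.2727, 0.0429]
tool_rot: [-3.141, 0.0, 1.547]
ft_force: [-0.3, 0.1, -0.4]
width: 0.0392
gripper_force: 60.3
net 217 292 205 288 [[3.5, -0.5, -37.0], [3.7, -0.5, -37.0]]
bright 217 292 208 288 [[2.5, -0.5, -37.0], [2.8, -0.5, -37.0]]
[(0.86, [0.3946, 0.2693, 0.0579]), (0.74, [0.3139, 0.2581, -0.0012]), (0.73, [0.4058, 0.3592, 0.0005]), (0.63, [0.478, 0.2674, 0.0047])]
```

View pics/held.png

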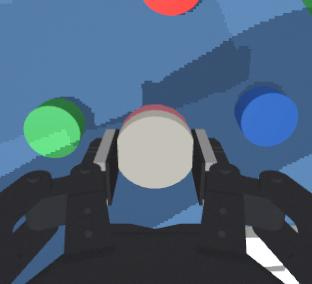

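The dish is held, with its lid centred at about (155,150) in the crop and level.

```bash
python3 go.py .4733 .0553 .035 1.5455
```

```text
[-21.55   8.47   0.82] turn 0.1
```

```bash
python3 -m crank '[[[-1,0.4,0],0],[[-3,1.2,0],0],[[-5.5,2.2,0],0],[[-8.5,3.4,0],0],[[-11.5,4.6,0],0],[[-14.5,5.7,0],0],[[-17.5,6.9,0],0],[[-20,7.9,0.3],0],[[-21.5,8.45,0.8],0],[[-21.55,8.47,0.8],0]]'
python3 -m crank '[[[0,0,0],0],[[0,0,0],0],[[0,0,0],0],[[0,0,0],0],[[0,0,0],0],[[0,0,0],0],[[0,0,0],0],[[0,0,0],0],[[0,0,0],0],[[0,0,0],0]]'
python3 held.py dish_a .037; python3 go.py .4733 .0553 -.01 1.5455
```

```text
time_s: 38.25
position: [0.4742, 0.0521, 0.0352]
tool_rot: [3.141, 0.001, 1.543]
ft_force: [-0.1, 0.6, -0.4]
width: 0.0391
gripper_force: 60.4
time_s: 39.08
position: [0.4734, 0.0554, 0.0354]
tool_rot: [3.142, 0.0, 1.547]
ft_force: [0.2, 0.0, -0.5]
width: 0.0392
gripper_force: 60.4
net 217 292 205 288 [[3.3, -0.5, -37.0], [3.7, -0.5, -37.0]]
bright 217 292 211 288 [[1.9, -0.5, -37.0], [1.9, -0.5, -37.0]]
[(0.75, [0.4734, 0.0567, 0.0516])]
[-0.   -0.01  4.54] turn 0.1
```

```bash
python3 -m crank '[[[0,0,0.6],0],[[0,0,1.2],0],[[0,0,1.8],0],[[0,0,2.4],0],[[0,0,2.9],0],[[0,0,3.3],0],[[0,0,3.7],0],[[0,0,3.9],0],[[0,0,4.1],0],[[0,0,4.1],0]]'
python3 -m crank '[[[0,0,0.1],0],[[0,0,0.2],0],[[0,0,0.3],0],[[0,0,0.4],0],[[0,0,0.5],0],[[0,0,0.5],0],[[0,0,0.5],0],[[0,0,0.5],0],[[0,0,0.5],0],[[0,0,0.5],0]]'
```

```text
time_s: 40.07
position: [0.4733, 0.0553, -0.0059]
tool_rot: [-3.141, -0.0, 1.547]
ft_force: [-0.1, 0.1, -0.7]
width: 0.0395
gripper_force: 60.4
time_s: 40.9
position: [0.4737, 0.0553, -0.009]
tool_rot: [-3.141, 0.0, 1.547]
ft_force: [-4.5, 0.0, 10.7]
width: 0.0393
gripper_force: 61.6
```

```bash
python3 -m crank '[[[0,0,0],0],[[0,0,0],0],[[0,0,0],0],[[0,0,0],0],[[0,0,0],0],[[0,0,-1],0],[[0,0,-2],0],[[0,0,-3],0],[[0,0,-4],0],[[0,0,-4],0]]' 5.6
python3 -m crank '[[[0,0,0],0],[[0,0,0],0],[[0,0,0],0],[[0,0,0],0],[[0,0,0],0],[[0,0,0],0],[[0,0,0],0],[[0,0,1],0],[[0,0,2],0],[[0,0,2.3],0]]' 0
python3 -m crank '[[[0,0,0.1],0],[[0,0,0.2],0],[[0,0,0.3],0],[[0,0,0.4],0],[[0,0,0.5],0],[[0,0,0.6],0],[[0,0,0.7],0],[[0,0,0.8],0],[[0,0,0.8],0],[[0,0,0.8],0]]'
```

```text
time_s: 41.73
position: [0.4758, 0.0552, 0.0326]
tool_rot: [3.136, 0.0, 1.547]
ft_force: [0.5, -0.6, 0.6]
width: 0.0557
gripper_force: 0.0
time_s: 42.57
position: [0.4717, 0.0555, 0.0042]
tool_rot: [-3.138, -0.0, 1.547]
ft_force: [-0.5, 0.1, -0.7]
width: 0.0001
gripper_force: 0.0
time_s: 43.4
position: [0.4739, 0.0553, 0.0022]
tool_rot: [-3.139, 0.0, 1.547]
ft_force: [-10.5, 0.2, 24.6]
width: 0.0001
gripper_force: 12.3
```

Dish top is at 27 mm, so it's seated. Next is the second dish at (0.564,-0.313).

```bash
python3 -m crank '[[[0,0,-2],0],[[0,0,-5],0],[[0,0,-8],0],[[-2,0,-11],0],[[-5,0,-11.8],0],[[-9,0,-11.8],0],[[-13,0,-11.8],0],[[-17,0,-11.8],0],[[-21,0,-11.8],0],[[-24,0,-11.8],0]]' 5.6
python3 -m crank '[[[-1.5,1,0],0],[[-3,2,0],0],[[-5,3.5,0],0],[[-7,5,0],0],[[-9,6.5,0],0],[[-11,8,0],0],[[-12.8,9.5,0],0],[[-12.8,9.5,0],0],[[-12.8,9.5,0],0],[[-12.8,9.5,0],0]]'
python3 look.py dish_a .564 -.313; cp pics/look.png pics/look2.png
```

```text
time_s: 44.23
position: [0.4675, -0.1876, 0.1171]
tool_rot: [3.14, 0.001, 1.545]
ft_force: [0.4, -0.0, 0.4]
width: 0.056
gripper_force: 0.0
time_s: 45.07
position: [0.559, -0.3142, 0.116]
tool_rot: [-3.141, -0.001, 1.547]
ft_force: [-0.5, 0.7, 0.1]
width: 0.0562
gripper_force: 0.0
dish_a px [261. 180.] [ 239  157   45   46 1653] fit@.02 (0.5646, -0.31, 45.3, 43.2, 88.7) centroid [ 0.5645 -0.3099] [(0.77, [0.5644, -0.3132, -0.0004])]
```

View pics/look2.png

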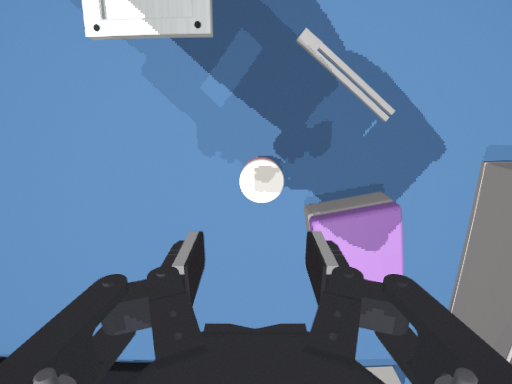

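The second dish (pink rim) is at (261,180), with the tip-box corner at (305,210), so I'll turn the jaws 40° to stay clear of the box. My picture allowance is used up, and I've gone slightly past it, so from here I'll work by numbers only.

```bash
python3 -m crank '[[[0.3,0.5,1],-4],[[0.3,0.5,2],-9],[[0.3,0.5,3],-14],[[0.3,0.5,4],-19],[[0.3,0.5,5],-24],[[0.3,0.5,6],-29],[[0.3,0.5,7],-34],[[0.3,0.5,8],-40],[[0.3,0.5,8],-40],[[0.3,0.5,8],-40]]'
python3 look.py dish_a .5645 -.311
```

```text
time_s: 46.0
position: [0.5639, -0.3109, 0.036]
tool_rot: [-3.141, -0.002, 2.243]
ft_force: [-0.2, -0.3, -0.1]
width: 0.056
gripper_force: 0.0
dish_a px [256. 215.] [ 225  183   63   63 3087] fit@.02 (0.5651, -0.3108, 46.6, 44.1, -70.5) centroid [ 0.564  -0.3102] []
```

```bash
python3 -m crank '[[[0,0,0.8],0],[[0,0,1.6],0],[[0,0,2.4],0],[[0,0,3.2],0],[[0,0,4],0],[[0,0,4.6],0],[[0,0,5],0],[[0,0,5.25],0],[[0,0,5.25],0],[[0,0,5.25],0]]'
python3 -m crank '[[[0,0,0],0],[[0,0,0],0],[[0,0,0],0],[[0,0,0],0],[[0,0,0],0],[[0,0,0],0],[[0,0,0],0],[[0,0,-0.5],0],[[0,0,-1.5],0],[[0,0,-2.5],0]]' 0 60
python3 -m crank '[[[0,0,-1],0],[[0,0,-2],0],[[0,0,-3],0],[[0,0,-4],0],[[0,0,-4],0],[[0,0,-4],0],[[0,0,-4],0],[[0,0,-4],0],[[0,0,-4],0],[[0,0,-4],0]]'
python3 held.py dish_a .037;python3 go.py .48 -.26 .049 2.0 .4697 -.0854 .04 1.5455
```

```text
time_s: 46.93
position: [0.5647, -0.3121, -0.016]
tool_rot: [3.142, 0.0, 2.245]
ft_force: [0.1, -0.2, -0.3]
width: 0.0559
gripper_force: 0.0
time_s: 47.77
position: [0.5636, -0.3112, 0.0084]
tool_rot: [-3.141, -0.003, 2.245]
ft_force: [-0.2, 0.3, -0.9]
width: 0.0391
gripper_force: 60.3
time_s: 48.6
position: [0.5642, -0.3117, 0.0481]
tool_rot: [-3.141, -0.001, 2.245]
ft_force: [-0.3, -0.1, -0.8]
width: 0.0391
gripper_force: 60.3
net 217 292 202 284 [[5.3, -0.3, -37.0], [6.0, -0.3, -37.0]]
bright 217 292 202 284 [[5.3, -0.3, -37.0], [6.0, -0.3, -37.0]]
[(0.56, [0.5623, -0.3163, 0.065])]
[ 9.32 -3.36 -0.04] turn 14.0
[16.3   6.33  0.9 ] turn 26.0
```

```bash
python3 go.py .4698 -.0889 .035 1.5455
```

```text
[23.33  6.52  1.36] turn 40.1
```

```bash
python3 -m crank '[[[1,0.2,0],2],[[3,0.8,0],5],[[5.5,1.5,0],9],[[8.5,2.3,0],14],[[11.5,3.2,0],19],[[14.5,4,0],24],[[17.5,4.9,0],29],[[20.2,5.6,0.4],34],[[22.5,6.3,0.9],38],[[23.3,6.5,1.3],40]]'
python3 -m crank '[[[0,0,0],0],[[0,0,0],0],[[0,0,0],0],[[0,0,0],0],[[0,0,0],0],[[0,0,0],0],[[0,0,0],0],[[0,0,0],0],[[0,0,0],0],[[0,0,0],0]]'
python3 held.py dish_a .0365; python3 go.py .4698 -.0889 -.01 1.5455
python3 - <<'E'
from h import *
# dish nest / square reference check in same image: yellow square centroid at top z .027
T=T_tool(); im=get_image('wrist'); m=hsvmask(im,(18,70,60),(40,255,255)); m=cv2.morphologyEx(m,cv2.MORPH_CLOSE,np.ones((9,9)))
print('sq',rect_of('wrist',m,.027,T))
E
```

```text
time_s: 49.58
position: [0.468, -0.0864, 0.0352]
tool_rot: [-3.14, -0.001, 1.546]
ft_force: [0.4, 0.2, -0.3]
width: 0.039
gripper_force: 60.3
time_s: 50.42
position: [0.4699, -0.0894, 0.0359]
tool_rot: [-3.142, -0.0, 1.546]
ft_force: [0.3, 0.3, -1.8]
width: 0.039
gripper_force: 60.3
net 217 292 202 285 [[4.7, -0.5, -36.5], [5.2, -0.5, -36.5]]
bright 218 292 202 285 [[3.4, -0.5, -36.5], [5.2, -0.3, -36.5]]
[(0.84, [0.4706, -0.0925, 0.0536])]
[ 0.04 -0.02  4.59] turn 0.1
sq (0.472, -0.0138, 44.2, 44.1, 87.6)
```

```bash
python3 -m crank '[[[0.1,0,0.6],0],[[0.1,0,1.2],0],[[0.1,0,1.8],0],[[0.1,0,2.4],0],[[0.1,0,2.9],0],[[0.1,0,3.3],0],[[0.1,0,3.5],0],[[0.1,0,3.6],0],[[0.1,0,3.7],0],[[0.1,0,3.7],0]]'
python3 -m crank '[[[0,0,0.1],0],[[0,0,0.2],0],[[0,0,0.3],0],[[0,0,0.4],0],[[0,0,0.4],0],[[0,0,0.4],0],[[0,0,0.4],0],[[0,0,0.4],0],[[0,0,0.4],0],[[0,0,0.4],0]]'
```

```text
time_s: 51.45
position: [0.4701, -0.0884, -0.001]
tool_rot: [3.142, 0.0, 1.547]
ft_force: [-0.3, 0.4, 0.5]
width: 0.0393
gripper_force: 60.3
time_s: 52.28
position: [0.4699, -0.0882, -0.0052]
tool_rot: [-3.141, -0.0, 1.546]
ft_force: [1.6, 2.5, 1.0]
width: 0.0386
gripper_force: 60.5
```

```bash
python3 -m crank '[[[0.05,0,0.1],0],[[0.08,0,0.2],0],[[0.08,0,0.3],0],[[0.08,0,0.4],0],[[0.08,0,0.45],0],[[0.08,0,0.45],0],[[0.08,0,0.45],0],[[0.08,0,0.45],0],[[0.08,0,0.45],0],[[0.08,0,0.45],0]]'
```

```text
time_s: 53.12
position: [0.47, -0.0878, -0.0081]
tool_rot: [-3.14, 0.0, 1.547]
ft_force: [-5.8, 1.7, 12.2]
width: 0.0392
gripper_force: 61.8
```

Contact as expected at the floor. I'll release, then press-check.

```bash
python3 -m crank '[[[0,0,0],0],[[0,0,0],0],[[0,0,0],0],[[0,0,0],0],[[0,0,0],0],[[0,0,-1],0],[[0,0,-2],0],[[0,0,-3],0],[[0,0,-4],0],[[0,0,-4],0]]' 5.6
python3 -m crank '[[[0,0,0],0],[[0,0,0],0],[[0,0,0],0],[[0,0,0],0],[[0,0,0],0],[[0,0,0],0],[[0.2,0,0],0],[[0.2,0,1],0],[[0.2,0,2],0],[[0.2,0,2.4],0]]' 0
python3 -m crank '[[[0,0,0.1],0],[[0,0,0.2],0],[[0,0,0.3],0],[[0,0,0.4],0],[[0,0,0.5],0],[[0,0,0.6],0],[[0,0,0.7],0],[[0,0,0.8],0],[[0,0,0.8],0],[[0,0,0.8],0]]'
python3 - <<'E'
from h import *
for c in ('top','scene'):
    im=get_image(c); print(c,find(c,'dish_a'),find(c,'slide_a'))
    if c=='top':
        for P in ((.573,.2765,.02),(.4955,.3755,.02)): print(rect_of(c,hsvmask(im,(40,60,40),(85,255,255),proj(c,[P])[0],20),.02))
E
```

```text
time_s: 53.95
position: [0.4722, -0.0884, 0.0336]
tool_rot: [3.136, 0.002, 1.547]
ft_force: [-0.6, 0.2, -0.0]
width: 0.0564
gripper_force: 0.0
time_s: 54.78
position: [0.4687, -0.0849, 0.0043]
tool_rot: [-3.139, -0.001, 1.547]
ft_force: [0.0, -0.2, 0.0]
width: 0.0002
gripper_force: 0.0
time_s: 55.62
position: [0.4704, -0.0857, 0.0021]
tool_rot: [-3.139, -0.0, 1.547]
ft_force: [-10.0, 2.6, 24.8]
width: -0.0002
gripper_force: 12.2
top [(0.76, [0.4734, 0.2664, 0.005]), (0.73, [0.3155, 0.2601, 0.0045]), (0.68, [0.4746, 0.0532, 0.0065]), (0.46, [0.4062, 0.3657, 0.0024])] [(0.62, [0.5722, 0.2758, 0.0023]), (0.6, [0.5268, 0.3679, 0.0001])]
(0.5729, 0.2765, 77.5, 29.3, -31.0)
(0.5227, 0.3696, 68.3, 28.9, -53.5)
scene [(0.66, [0.475, 0.0517, 0.0063]), (0.64, [0.477, 0.2632, -0.0046]), (0.58, [0.3163, 0.2539, 0.0])] [(0.69, [0.5741, 0.2733, 0.0005]), (0.52, [0.5253, 0.364, -0.0002]), (0.18, [0.6624, -0.3995, -0.0024])]
```

The second dish is seated (27 mm). Slide B was knocked to about (0.526,0.368), as the brief warned might happen. Next is slide 1 at (0.573,0.276).

```bash
python3 -m crank '[[[0,0,-3],0],[[0,0,-6],0],[[0,0,-9],0],[[2,0,-12],-3],[[5,0,-12],-7],[[9,0,-12],-12],[[13,0,-12],-18],[[17,0,-12],-24],[[20,0,-12],-29],[[23,0,-12],-30]]' 4.2
python3 go.py .573 .272 .115 2.60
```

```text
time_s: 56.75
position: [0.4755, 0.1464, 0.1189]
tool_rot: [3.141, 0.0, 2.074]
ft_force: [0.1, -0.3, -0.5]
width: 0.0421
gripper_force: 0.0
[ 6.3  14.61  0.39] turn -30.1
```

```bash
python3 -m crank '[[[0.7,1.6,0],-4],[[1.5,3.5,0],-8],[[2.4,5.5,0],-12],[[3.3,7.5,0],-16],[[4.2,9.6,0],-20],[[5.1,11.7,0],-25],[[5.9,13.6,0],-29],[[6.3,14.6,0.3],-30],[[6.3,14.6,0.3],-30],[[6.3,14.6,0.3],-30]]'
python3 look.py slide_a .573 .276
```

```text
time_s: 57.58
position: [0.573, 0.2693, 0.1147]
tool_rot: [-3.14, -0.001, 2.593]
ft_force: [-0.1, 0.0, -0.2]
width: 0.0417
gripper_force: 0.0
slide_a px [262. 179.] [ 249  141   28   78 2025] fit@.02 (0.5734, 0.2777, 77.4, 26.2, -31.8) centroid [0.5712 0.2787] [(0.78, [0.5756, 0.2783, 0.0005]), (0.77, [0.5275, 0.367, 0.001])]
```

```bash
python3 go.py .5735 .2778 -.016 2.587 .5735 .2778 .05 2.587; python3 -c "
from h import *; o=bot.get_obs(); print(o['position'],o['tool_rot'])"
```

```text
[ 0.41  0.81 13.1 ] turn 0.3
[ 0.   0.  -6.6] turn 0.0
[0.57281304 0.26878188 0.11501173] [-3.14037877e+00 -7.62403485e-04  2.59239972e+00]
```

```bash
python3 -m crank '[[[0.4,0.6,1],0],[[0.4,0.6,2],0],[[0.4,0.6,3],0],[[0.4,0.6,4],0],[[0.4,0.6,5],0],[[0.4,0.6,6],0],[[0.4,0.6,7],0],[[0.4,0.6,8],0],[[0.4,0.6,8],0],[[0.4,0.6,8],0]]'
python3 look.py slide_a .5735 .2775; python3 go.py .5735 .2778 -.016 2.587
```

```text
time_s: 58.52
position: [0.5727, 0.2766, 0.0343]
tool_rot: [-3.14, -0.001, 2.594]
ft_force: [-0.4, 0.7, 1.0]
width: 0.0421
gripper_force: 0.0
slide_a px [257. 212.] [ 238  161   39  106 3830] fit@.02 (0.5737, 0.2776, 79.2, 26.2, -31.6) centroid [0.5708 0.2793] [(0.86, [0.5764, 0.2763, -0.0012]), (0.69, [0.5263, 0.3703, -0.0007])]
[0.07 0.05 5.19] turn 0.4
```

```bash
python3 -m crank '[[[0,0.05,0.8],0.4],[[0,0.05,1.6],0.4],[[0,0.05,2.4],0.4],[[0,0.05,3.2],0.4],[[0,0.05,4],0.4],[[0,0.05,4.6],0.4],[[0,0.05,5],0.4],[[0,0.05,5.1],0.4],[[0,0.05,5.1],0.4],[[0,0.05,5.1],0.4]]'
python3 -m crank '[[[0,0,0],0],[[0,0,0],0],[[0,0,0],0],[[0,0,0],0],[[0,0,0],0],[[0,0,0],0],[[0,0,0],0],[[0,0,-0.5],0],[[0,0,-1.5],0],[[0,0,-2.5],0]]' 0 60
python3 -m crank '[[[0,0,-1],0],[[0,0,-2],0],[[0,0,-3],0],[[0,0,-4],0],[[0,0,-4],0],[[0,0,-4],0],[[0,0,-4],0],[[0,0,-4],0],[[0,0,-4],0],[[0,0,-4],0]]'
cat > heldslide.py <<'E'
from h import *
# held slide: white windows fix the top-face centre in the tool frame
import sys; dz=float(sys.argv[1]); T=T_tool(); im=get_image('wrist'); z=T[2,3]+dz
hs=cv2.cvtColor(im,cv2.COLOR_BGR2HSV); g=cv2.inRange(hs,(40,60,40),(85,255,255)); g=cv2.morphologyEx(g,cv2.MORPH_CLOSE,np.ones((15,15)))
n,l,s,c=cv2.connectedComponentsWithStats(g); j=min(range(1,n),key=lambda i:np.hypot(*(c[i]-[255,245])) if s[i][4]>800 else 1e9)
inv=np.linalg.inv(T)
w=(cv2.inRange(hs,(0,0,105),(179,60,255))>0)&(l==j); k,ll,ss,cc=cv2.connectedComponentsWithStats(w.astype(np.uint8))
W=[(cc[i],ss[i][4]) for i in range(1,k) if ss[i][4]>60]
q=lambda p:((inv@np.r_[at_z('wrist',[p],z,T)[0],1])[:3]*1000).round(1)
print('blob',s[j]); [print('win',p.round(),a,q(p)) for p,a in W]
ys,xs=np.where(l==j); y0,y1=ys.min(),ys.max(); mx=lambda y:xs[ys==y].mean()
print('ends',q((mx(y0+2),y0)),q((mx(y1-2),y1)))
E
python3 heldslide.py .036; python3 go.py .4749 .1186 .04 3.1163
```

```text
time_s: 59.45
position: [0.5739, 0.2773, -0.0153]
tool_rot: [3.141, 0.0, 2.587]
ft_force: [-0.6, -0.8, 0.6]
width: 0.0424
gripper_force: 0.0
time_s: 60.28
position: [0.5724, 0.2769, 0.0089]
tool_rot: [-3.139, -0.002, 2.587]
ft_force: [-0.0, -0.5, -1.1]
width: 0.0241
gripper_force: 60.5
time_s: 61.12
position: [0.5731, 0.2771, 0.0487]
tool_rot: [-3.141, -0.001, 2.587]
ft_force: [0.6, -0.1, -0.3]
width: 0.0242
gripper_force: 60.5
blob [ 229  175   53  136 3257]
ends [ 42.1  -0.4 -36. ] [-37.4   0.1 -36. ]
[ 1.000e-02 -1.865e+01  8.800e-01] turn -30.3
```

```bash
python3 -m crank '[[[0,-1,0],-1],[[0,-2.5,0],-4],[[0,-4.5,0],-8],[[0,-7,0],-12],[[0,-9.5,0],-16],[[0,-12,0],-20],[[0,-14.5,0],-24],[[0,-16.7,0],-28],[[0,-18.2,0],-30],[[0,-18.7,0],-30.3]]'
python3 -m crank '[[[0,0,0],0],[[0,0,0],0],[[0,0,0],0],[[0,0,0],0],[[0,0,0],0],[[0,0,0],0],[[0,0,0],0],[[0,0,0],0],[[0,0,0],0],[[0,0,0],0]]'
python3 heldslide.py .0363; python3 go.py .4755 .1186 .03 3.1163
python3 - <<'E'
from h import *
T=T_tool(); print(find('wrist','nest_slide_a',T=T),find('wrist','slide_a',T=T))
E
```

```text
time_s: 62.0
position: [0.4737, 0.117, 0.049]
tool_rot: [-3.141, -0.001, 3.115]
ft_force: [0.8, 0.1, -1.2]
width: 0.0242
gripper_force: 60.4
time_s: 62.83
position: [0.4751, 0.1183, 0.0494]
tool_rot: [-3.142, -0.0, 3.116]
ft_force: [-0.6, -0.1, -0.4]
width: 0.0239
gripper_force: 60.4
blob [ 229  176   52  135 3183]
ends [ 41.6   0.3 -36.3] [-37.2   0.3 -36.3]
[-0.04  0.03  1.94] turn -0.0
[(0.23, [0.4756, 0.1179, 0.064])] [(0.69, [0.4776, 0.1175, 0.0656])]
```

```bash
python3 -m crank '[[[0,0,0.7],0],[[0,0,1.4],0],[[0,0,2.1],0],[[0,0,2.8],0],[[0,0,3.4],0],[[0,0,4],0],[[0,0,4.5],0],[[0,0,4.9],0],[[0,0,5.1],0],[[0,0,5.1],0]]'
python3 -m crank '[[[0,0,0.1],0],[[0,0,0.2],0],[[0,0,0.3],0],[[0,0,0.4],0],[[0,0,0.4],0],[[0,0,0.4],0],[[0,0,0.4],0],[[0,0,0.4],0],[[0,0,0.4],0],[[0,0,0.4],0]]'
python3 -m crank '[[[0,0,0.1],0],[[0,0,0.2],0],[[0,0,0.3],0],[[0,0,0.4],0],[[0,0,0.5],0],[[0,0,0.5],0],[[0,0,0.5],0],[[0,0,0.5],0],[[0,0,0.5],0],[[0,0,0.5],0]]'
```

```text
time_s: 63.82
position: [0.4747, 0.1183, -0.0021]
tool_rot: [-3.142, -0.001, 3.116]
ft_force: [0.0, 0.2, -0.2]
width: 0.0243
gripper_force: 60.4
time_s: 64.65
position: [0.4751, 0.1183, -0.0055]
tool_rot: [3.142, 0.0, 3.116]
ft_force: [-0.3, -0.0, -0.3]
width: 0.024
gripper_force: 60.5
time_s: 65.48
position: [0.4751, 0.1183, -0.0078]
tool_rot: [-3.141, -0.003, 3.116]
ft_force: [-10.0, -1.5, 20.6]
width: 0.0244
gripper_force: 62.9
```

```bash
python3 -m crank '[[[0,0,0],0],[[0,0,0],0],[[0,0,0],0],[[0,0,0],0],[[0,0,0],0],[[0,0,-1],0],[[0,0,-2],0],[[0,0,-3],0],[[0,0,-4],0],[[0,0,-4],0]]' 4.0
python3 -m crank '[[[0,0,0],0],[[0,0,0],0],[[0,0,0],0],[[0,0,0],0],[[0,0,0],0],[[0,0,0],0],[[0,0,0],0],[[0,0,1],0],[[0,0,2],0],[[0,0,2.4],0]]' 0
python3 -m crank '[[[0,0,0.1],0],[[0,0,0.2],0],[[0,0,0.3],0],[[0,0,0.4],0],[[0,0,0.5],0],[[0,0,0.6],0],[[0,0,0.7],0],[[0,0,0.8],0],[[0,0,0.8],0],[[0,0,0.8],0]]'
python3 - <<'E'
from h import *
for c in ('top','scene'):
    im=get_image(c); print(c,find(c,'slide_a'),find(c,'dish_a'),find(c,'grab_bar'))
    if c=='top': print(rect_of(c,hsvmask(im,(40,60,40),(85,255,255),proj(c,[(.526,.368,.02)])[0],20),.02))
E
```

```text
time_s: 66.32
position: [0.4775, 0.1184, 0.0327]
tool_rot: [3.141, 0.006, 3.116]
ft_force: [0.3, -0.6, 0.8]
width: 0.04
gripper_force: 0.0
time_s: 67.15
position: [0.4735, 0.1182, 0.0033]
tool_rot: [-3.141, -0.003, 3.116]
ft_force: [-1.1, 0.3, 0.7]
width: -0.0
gripper_force: 0.0
time_s: 67.98
position: [0.475, 0.1183, 0.0021]
tool_rot: [-3.141, -0.005, 3.117]
ft_force: [-14.7, -2.3, 31.5]
width: -0.0
gripper_force: 15.7
top [(0.6, [0.5304, 0.3689, -0.0014])] [(0.68, [0.6497, -0.2151, 0.0001]), (0.63, [0.3136, 0.2599, 0.0025]), (0.62, [0.4732, 0.2681, 0.0065]), (0.47, [0.4031, 0.366, 0.0018]), (0.45, [0.4668, -0.0846, 0.0065]), (0.42, [0.4708, 0.0526, 0.0059])] [(0.58, [0.5999, -0.0369, 0.2596])]
(0.5256, 0.3657, 78.1, 28.9, -53.5)
scene [(0.58, [0.5236, 0.3652, -0.0035]), (0.45, [0.4788, 0.117, 0.005])] [(0.68, [0.4078, 0.3612, 0.0024]), (0.51, [0.4748, 0.2621, -0.0]), (0.43, [0.3186, 0.2534, -0.002])] [(0.88, [0.5954, -0.0395, 0.2513])]
```

Seated (27 mm). Last is the displaced slide at (0.526,0.367).

```bash
python3 -m crank '[[[0,0,-3],0],[[0,0,-6],0],[[0,0,-9],0],[[0,-2,-12],5],[[-0.5,-5,-12],11],[[-1.2,-9,-12],17],[[-2,-13,-12],24],[[-2.8,-17,-12],31],[[-3.7,-20,-12],38],[[-4.4,-23,-12],44]]' 4.2
python3 -m crank '[[[0,-0.5,0],3],[[0,-1,0],6],[[0,-1,0],8.2],[[0,-1,0],8.2],[[0,-1,0],8.2],[[0,-1,0],8.2],[[0,-1,0],8.2],[[0,-1,0],8.2],[[0,-1,0],8.2],[[0,-1,0],8.2]]'
python3 look.py slide_a .526 .367; python3 go.py .526 .367 -.016 2.208
```

```text
time_s: 69.22
position: [0.5136, -0.115, 0.1181]
tool_rot: [3.141, 0.002, 2.341]
ft_force: [0.5, 0.7, -0.2]
width: 0.0418
gripper_force: 0.0
time_s: 70.05
position: [0.506, -0.1196, 0.1174]
tool_rot: [3.142, 0.0, 2.205]
ft_force: [-0.5, -0.6, 0.1]
width: 0.0419
gripper_force: 0.0
slide_a px [305.  76.] [287  56  37  40 691] fit@.02 (0.4827, -0.0128, 34.8, 15.2, 86.8) centroid [ 0.4826 -0.0127] []
[38.03 30.44 13.34] turn -0.2
```

I mistook the sign of tool y at that yaw and the arm went to the wrong side, at a safe height with no contact. Correcting.

```bash
python3 go.py .46 -.05 .12 2.208 .46 .15 .12 2.208 .525 .362 .115 2.208
```

```text
[ 8.34  0.42 -0.26] turn -0.2
[16.08 11.9   0.  ] turn 0.0
[13.17 17.84  0.5 ] turn 0.0
```

```bash
python3 -m crank '[[[2,0.1,0],0],[[4,0.2,0],0],[[6,0.3,0],0],[[8.3,0.4,0],0],[[10.7,2.2,0],0],[[13.1,4,0],0],[[15.5,5.8,0],0],[[18,7.6,0],0],[[20.5,9.4,0],0],[[24.4,12.3,0],0]]'
python3 -m crank '[[[1.3,1.8,0],0],[[3,4,0],0],[[5,6.8,0],0],[[7,9.5,0],0],[[9,12.2,0],0],[[11,14.9,0],0],[[12.5,17,0],0],[[13.2,17.8,0],0],[[13.2,17.8,0],0],[[13.2,17.8,0],0]]'
python3 look.py slide_a .526 .367; python3 go.py .526 .367 -.016 2.208
```

```text
time_s: 70.98
position: [0.4605, 0.1434, 0.1177]
tool_rot: [3.141, 0.001, 2.203]
ft_force: [1.0, -0.9, 0.5]
width: 0.042
gripper_force: 0.0
time_s: 71.82
position: [0.5253, 0.3541, 0.1169]
tool_rot: [-3.14, 0.0, 2.205]
ft_force: [0.6, -0.1, -0.6]
width: 0.0422
gripper_force: 0.0
slide_a px [264. 173.] [ 250  135   29   78 2113] fit@.02 (0.5266, 0.3666, 77.2, 26.5, -53.2) centroid [0.5254 0.3681] [(0.87, [0.5264, 0.3673, -0.0003]), (0.54, [0.4757, 0.1175, 0.0077])]
[ 1.08  0.87 13.31] turn -0.2
```

```bash
python3 -m crank '[[[1,0.7,1],-0.4],[[1,0.7,2],-0.4],[[1,0.7,3],-0.4],[[1,0.7,4],-0.4],[[1,0.7,5],-0.4],[[1,0.7,6],-0.4],[[1,0.7,7],-0.4],[[1,0.7,8],-0.4],[[1,0.7,8],-0.4],[[1,0.7,8],-0.4]]'
python3 look.py slide_a .5266 .3668; python3 go.py .5266 .3668 -.016 2.213
```

```text
time_s: 72.75
position: [0.525, 0.3664, 0.0363]
tool_rot: [-3.14, -0.0, 2.211]
ft_force: [-0.2, 0.4, 0.6]
width: 0.0422
gripper_force: 0.0
slide_a px [258. 211.] [ 239  160   39  105 3890] fit@.02 (0.5264, 0.3674, 79.0, 26.3, -53.3) centroid [0.5246 0.3699] [(0.91, [0.5284, 0.3659, 0.0019])]
[-0.05  0.04  5.39] turn -0.1
```

```bash
python3 -m crank '[[[0,0.06,0.8],0],[[0,0.06,1.6],0],[[0,0.06,2.4],0],[[0,0.06,3.2],0],[[0,0.06,4],0],[[0,0.06,4.6],0],[[0,0.06,5],0],[[0,0.06,5.3],0],[[0,0.06,5.3],0],[[0,0.06,5.3],0]]'
python3 -m crank '[[[0,0,0],0],[[0,0,0],0],[[0,0,0],0],[[0,0,0],0],[[0,0,0],0],[[0,0,0],0],[[0,0,0],0],[[0,0,-0.5],0],[[0,0,-1.5],0],[[0,0,-2.5],0]]' 0 60
python3 -m crank '[[[0,0,-1],0],[[0,0,-2],0],[[0,0,-3],0],[[0,0,-4],0],[[0,0,-4],0],[[0,0,-4],0],[[0,0,-4],0],[[0,0,-4],0],[[0,0,-4],0],[[0,0,-4],0]]'
python3 heldslide.py .0363; python3 go.py .43 .12 .05 2.8 .4687 -.1474 .05 3.1163
```

```text
time_s: 73.68
position: [0.5261, 0.3671, -0.0156]
tool_rot: [3.142, 0.0, 2.212]
ft_force: [-0.8, 0.6, -0.0]
width: 0.0417
gripper_force: 0.0
time_s: 74.52
position: [0.5249, 0.3665, 0.0089]
tool_rot: [-3.139, -0.001, 2.212]
ft_force: [0.1, 0.9, 0.7]
width: 0.0238
gripper_force: 60.4
time_s: 75.35
position: [0.5255, 0.3668, 0.0486]
tool_rot: [-3.14, -0.0, 2.212]
ft_force: [0.4, -0.6, -0.4]
width: 0.0244
gripper_force: 60.5
blob [ 229  176   53  136 3179]
ends [ 41.6  -0.3 -36.3] [-37.9  -0.  -36.3]
[-14.07 -22.43  -0.12] turn -33.7
[-12.6 -23.9  -0. ] turn -18.1
```

```bash
python3 -m crank '[[[-0.7,-1,0],-1],[[-2,-3,0],-4],[[-3.5,-5.5,0],-8],[[-5,-8,0],-12],[[-6.7,-10.7,0],-16],[[-8.4,-13.4,0],-20],[[-10,-16,0],-24],[[-11.6,-18.6,0],-28],[[-13,-20.8,0],-31],[[-14.07,-22.4,0],-33.7]]'
python3 go.py .4683 -.1474 .05 3.1163
```

```text
time_s: 76.23
position: [0.4293, 0.1188, 0.0491]
tool_rot: [-3.141, -0.001, 2.802]
ft_force: [0.8, 0.7, -0.1]
width: 0.0243
gripper_force: 60.4
[-12.56 -23.8   -0.09] turn -18.0
```

```bash
python3 -m crank '[[[-0.6,-1.2,0],-1],[[-1.7,-3.2,0],-3],[[-3,-5.7,0],-5],[[-4.4,-8.4,0],-7],[[-5.8,-11,0],-9],[[-7.2,-13.7,0],-11],[[-8.6,-16.3,0],-13],[[-10,-19,0],-15],[[-11.4,-21.6,0],-17],[[-12.55,-23.8,0],-18]]'
python3 -m crank '[[[0,0,0],0],[[0,0,0],0],[[0,0,0],0],[[0,0,0],0],[[0,0,0],0],[[0,0,0],0],[[0,0,0],0],[[0,0,0],0],[[0,0,0],0],[[0,0,0],0]]'
python3 heldslide.py .0363; python3 go.py .4683 -.1474 -.01 3.1163
python3 - <<'E'
from h import *
T=T_tool(); print(find('wrist','slide_a',T=T))
for c in ('top','scene'):
    get_image(c); print(find(c,'dish_a'),find(c,'square'),find(c,'slide_a'),find(c,'nest_slide_a'))
E
```

```text
time_s: 77.07
position: [0.4692, -0.148, 0.0496]
tool_rot: [-3.141, 0.001, 3.114]
ft_force: [-0.3, 0.2, -0.3]
width: 0.024
gripper_force: 60.4
time_s: 77.9
position: [0.469, -0.1458, 0.0494]
tool_rot: [3.142, 0.0, 3.114]
ft_force: [0.5, -0.5, 0.0]
width: 0.0241
gripper_force: 60.4
blob [ 229  177   52  135 3172]
ends [ 41.1   0.1 -36.3] [-37.9   0.3 -36.3]
[ 0.07 -0.16  5.95] turn -0.1
[(0.71, [0.4691, -0.1457, 0.0666])]
[(0.74, [0.4725, 0.0535, 0.0041]), (0.71, [0.4766, 0.2676, 0.0045]), (0.66, [0.3156, 0.26, 0.0015]), (0.65, [0.4046, 0.3641, 0.0025]), (0.52, [0.4689, -0.0867, 0.0085])] [(0.52, [0.4735, -0.0146, 0.007]), (0.4, [0.4684, -0.147, 0.0067]), (0.31, [0.6017, -0.0398, 0.064])] [(0.66, [0.4728, 0.1201, 0.0053])] [(0.76, [0.4782, 0.1211, 0.0087]), (0.62, [0.465, -0.1472, 0.0069]), (0.41, [0.466, -0.0837, 0.0073])]
[(0.66, [0.32, 0.255, -0.0023]), (0.61, [0.405, 0.3576, -0.0003]), (0.5, [0.4759, 0.2608, -0.0]), (0.48, [0.4723, 0.0542, 0.0068])] [] [(0.49, [0.4735, 0.116, 0.0072])] [(0.95, [0.4736, 0.1186, 0.0086])]
```

```bash
python3 -m crank '[[[0.07,-0.16,0.5],0],[[0.07,-0.16,1.2],0],[[0.07,-0.16,1.9],0],[[0.07,-0.16,2.6],0],[[0.07,-0.16,3.2],0],[[0.07,-0.16,3.8],0],[[0.07,-0.16,4.4],0],[[0.07,-0.16,4.9],0],[[0.07,-0.16,5.1],0],[[0.07,-0.16,5.1],0]]'
python3 -m crank '[[[0,0,0.1],0],[[0,0,0.2],0],[[0,0,0.3],0],[[0,0,0.4],0],[[0,0,0.4],0],[[0,0,0.4],0],[[0,0,0.4],0],[[0,0,0.4],0],[[0,0,0.4],0],[[0,0,0.4],0]]'
python3 -m crank '[[[0,0,0.1],0],[[0,0,0.2],0],[[0,0,0.3],0],[[0,0,0.4],0],[[0,0,0.5],0],[[0,0,0.5],0],[[0,0,0.5],0],[[0,0,0.5],0],[[0,0,0.5],0],[[0,0,0.5],0]]'
```

```text
time_s: 79.33
position: [0.4678, -0.1473, -0.0023]
tool_rot: [3.141, -0.001, 3.114]
ft_force: [-0.3, -0.4, -0.4]
width: 0.0242
gripper_force: 60.4
time_s: 80.17
position: [0.4684, -0.1476, -0.0055]
tool_rot: [-3.141, 0.0, 3.114]
ft_force: [-0.1, -0.1, -0.2]
width: 0.024
gripper_force: 60.4
time_s: 81.0
position: [0.4683, -0.1476, -0.0078]
tool_rot: [3.141, -0.003, 3.114]
ft_force: [-7.3, 2.8, 20.1]
width: 0.0241
gripper_force: 62.8
```

```bash
python3 -m crank '[[[0,0,0],0],[[0,0,0],0],[[0,0,0],0],[[0,0,0],0],[[0,0,0],0],[[0,0,-1],0],[[0,0,-2],0],[[0,0,-3],0],[[0,0,-4],0],[[0,0,-4],0]]' 4.0
python3 -m crank '[[[0,0,0],0],[[0,0,0],0],[[0,0,0],0],[[0,0,0],0],[[0,0,0],0],[[0,0,0],0],[[0,0,0],0],[[0,0,1],0],[[0,0,2],0],[[0,0,2.4],0]]' 0
python3 -m crank '[[[0,0,0.1],0],[[0,0,0.2],0],[[0,0,0.3],0],[[0,0,0.4],0],[[0,0,0.5],0],[[0,0,0.6],0],[[0,0,0.7],0],[[0,0,0.8],0],[[0,0,0.8],0],[[0,0,0.8],0]]'
python3 -m crank '[[[0,0,-4],0],[[0,0,-8],0],[[0,0,-12],0],[[0,0,-16],0],[[0,0,-20],0],[[0,0,-24],0],[[0,0,-27],0],[[0,0,-30],0],[[0,0,-32],0],[[0,0,-32],0]]' 4.5
python3 - <<'E'
from h import *
T=T_tool(); im=get_image('wrist'); print(find('wrist','grab_bar',T=T),find('wrist','tilt_hinge',T=T),find('wrist','dish_a',T=T),find('wrist','slide_a',T=T))
for c in ('top','scene'): get_image(c); print(find(c,'grab_bar'),find(c,'tilt_hinge'))
E
python3 go.py .5955 -.0395 .32 1.5475
```

```text
time_s: 81.83
position: [0.4704, -0.1486, 0.0327]
tool_rot: [-3.139, 0.005, 3.114]
ft_force: [0.4, 0.5, -0.5]
width: 0.04
gripper_force: 0.0
time_s: 82.67
position: [0.4669, -0.1468, 0.0033]
tool_rot: [3.14, -0.003, 3.114]
ft_force: [-0.8, 0.3, -0.5]
width: 0.0003
gripper_force: 0.0
time_s: 83.5
position: [0.4682, -0.1476, 0.0021]
tool_rot: [3.14, -0.005, 3.115]
ft_force: [-13.1, 6.1, 31.6]
width: 0.0003
gripper_force: 15.6
time_s: 84.33
position: [0.4703, -0.1486, 0.3241]
tool_rot: [-3.136, 0.01, 3.114]
ft_force: [0.5, -0.0, 0.3]
width: 0.045
gripper_force: 0.0
[] [(0.56, [0.6044, -0.0368, 0.064])] [(0.96, [0.3162, 0.2599, 0.0015]), (0.89, [0.4759, 0.2648, 0.004]), (0.86, [0.4708, -0.0909, 0.009]), (0.62, [0.4725, 0.0518, 0.0106])] [(0.68, [0.4681, -0.1464, 0.0097]), (0.63, [0.4766, 0.1209, 0.0065])]
[(0.74, [0.5965, -0.0376, 0.2585])] [(0.66, [0.6027, -0.0373, 0.0646])]
[(0.6, [0.5954, -0.0408, 0.2529])] [(0.82, [0.6031, -0.0386, 0.054])]
[-12.44  11.14  -0.33] turn 89.7
```

All five vessels are verified seated, with slide B's top also at 27 mm. I'll return to the bar.

```bash
python3 -m crank '[[[0,0,0],7],[[0,0,0],14],[[0,0,0],21],[[0,0,0],28],[[0,0,0],35],[[0,0,0],42],[[0,0,0],49],[[0,0,0],56],[[0,0,0],63],[[0,0,0],70]]'
python3 -m crank '[[[0,0,0],6],[[0,0,0],12],[[0,0,0],18],[[0,0,0],19.7],[[0,0,0],19.7],[[0,0,0],19.7],[[0,0,0],19.7],[[0,0,0],19.7],[[0,0,0],19.7],[[0,0,0],19.7]]'
python3 go.py .5964 -.0393 .32 1.5475
```

```text
time_s: 85.72
position: [0.4682, -0.1475, 0.3172]
tool_rot: [-3.141, -0.0, 1.886]
ft_force: [-0.2, 0.2, 0.0]
width: 0.045
gripper_force: 0.0
time_s: 86.55
position: [0.4683, -0.1475, 0.3174]
tool_rot: [3.142, 0.0, 1.549]
ft_force: [0.1, 0.1, -0.1]
width: 0.045
gripper_force: 0.0
[11.1  12.57 -0.26] turn 0.1
```

```bash
python3 -m crank '[[[2,2.2,0],0],[[4,4.5,0],0],[[6,6.8,0],0],[[8,9.1,0],0],[[10,11.3,0],0],[[11.1,12.55,0],0],[[11.1,12.55,0],0],[[11.1,12.55,0],0],[[11.1,12.55,0],0],[[11.1,12.55,0],0]]' 4.5
python3 - <<'E'
from h import *
T=T_tool(); im=get_image('wrist'); print(T[:3,3],find('wrist','grab_bar',T=T),find('wrist','grab_bar',search_frame,T=T))
M=outline_of('wrist','grab_bar')
for m in M: print(m['p'],rect_of('wrist',m['pixels'],.254,T))
# bright bar
b=proj('wrist',[(.5955,-.0395,.254)],T)[0]; g=(im.min(2)>110).astype(np.uint8); n,l,s,c=cv2.connectedComponentsWithStats(g)
print(b,[ (s[i].tolist(),rect_of('wrist',l==i,.254,T)) for i in range(1,n) if s[i][4]>400 and np.hypot(*(c[i]-b))<60])
E
```

```text
time_s: 87.38
position: [0.5956, -0.0401, 0.3176]
tool_rot: [-3.141, 0.0, 1.547]
ft_force: [-0.3, -0.7, -0.2]
width: 0.0447
gripper_force: 0.0
[ 0.59561261 -0.040113    0.31756278] [(0.72, [0.5935, -0.0414, 0.256])] [(0.9, [0.5934, -0.021, 0.258])]
0.61 (0.5974, -0.027, 175.2, 15.1, 88.8)
0.42 (0.5349, 0.0103, 159.9, 57.5, 88.8)
[255.2020001  193.71065219] [([267, 117, 28, 63, 990], (0.6182, -0.0004, 51.7, 20.8, -86.7)), ([229, 118, 34, 142, 2648], (0.5876, -0.0395, 128.1, 27.5, 89.1))]
```

```bash
python3 -m crank '[[[0,0,1.2],0],[[0,0,2.4],0],[[0,0,3.6],0],[[0,0,4.8],0],[[0,0,6],0],[[0,0,7.2],0],[[0,0,8.4],0],[[0,0,9.4],0],[[0,0,9.8],0],[[0,0,9.8],0]]'
python3 -m crank '[[[0,0,0],0],[[0,0,0],0],[[0,0,0],0],[[0,0,0],0],[[0,0,0],0],[[0,0,0],0],[[0,0,0],0],[[0,0,0],0],[[0,0,0],0],[[0,0,0],0]]' 0 50
```

```text
time_s: 88.42
position: [0.5955, -0.0392, 0.2176]
tool_rot: [-3.139, -0.001, 1.548]
ft_force: [-0.2, -0.3, -0.3]
width: 0.045
gripper_force: 0.0
time_s: 89.25
position: [0.5967, -0.0395, 0.2207]
tool_rot: [3.14, 0.0, 1.548]
ft_force: [-1.3, -0.4, 5.2]
width: 0.01
gripper_force: 49.2
```

```bash
python3 -m crank '[[[0,-0.53,0.03],0],[[0,-1.06,0.08],0],[[0,-1.59,0.15],0],[[0,-2.11,0.22],0],[[0,-2.64,0.32],0],[[0,-3.16,0.43],0],[[0,-3.68,0.55],0],[[0,-4.19,0.68],0],[[0,-4.7,0.84],0],[[0,-5.21,1],0]]'
python3 -m crank '[[[0,-0.5,0.18],0],[[0,-1,0.37],0],[[0,-1.49,0.58],0],[[0,-1.97,0.8],0],[[0,-2.45,1.03],0],[[0,-2.92,1.28],0],[[0,-3.38,1.54],0],[[0,-3.84,1.82],0],[[0,-4.29,2.1],0],[[0,-4.74,2.41],0]]'
python3 -m crank '[[[0,0,0],0],[[0,0,0],0],[[0,0,0],0],[[0,0,0],0],[[0,0,0],0],[[0,0,0],0],[[0,0,0],0],[[0,0,0],0],[[0,0,0],0],[[0,0,0],0]]'
python3 - <<'E'
from h import *
for c in ('top','scene'): get_image(c); print(find(c,'grab_bar'),find(c,'tilt_hinge'))
E
```

```text
time_s: 90.08
position: [0.5444, -0.0381, 0.2099]
tool_rot: [3.139, -0.0, 1.548]
ft_force: [2.6, 1.3, 4.6]
width: 0.0097
gripper_force: 50.5
time_s: 90.92
position: [0.4961, -0.0371, 0.1852]
tool_rot: [-3.141, -0.0, 1.548]
ft_force: [1.3, 1.0, 2.8]
width: 0.0098
gripper_force: 49.9
time_s: 91.75
position: [0.4953, -0.037, 0.1846]
tool_rot: [-3.137, -0.0, 1.549]
ft_force: [-4.4, 0.2, 3.5]
width: 0.0096
gripper_force: 50.0
[(0.65, [0.6466, -0.213, 0.0023])] [(0.88, [0.6054, -0.0389, 0.0627])]
[(0.63, [0.4937, -0.0379, 0.2135])] []
```

```bash
python3 -m crank '[[[0,0,0],0],[[0,0,0],0],[[0,0,0],0],[[0,0,0],0],[[0,0,0],0],[[0,0,0],0],[[0,0,-1],0],[[0,0,-3],0],[[0,0,-5],0],[[0,0,-7],0]]' 4.0
python3 -m crank '[[[0,0,-2],0],[[0,-1,-4],0],[[0,-3,-6],0],[[0,-4,-6],0],[[0,-5,-6],0],[[0,-5,-6],0],[[0,-5,-6],0],[[0,-5,-6],0],[[0,-5,-6],0],[[0,-5,-6],0]]'
python3 - <<'E'
from h import *
T=T_tool(); H=np.array([.6043,-.0385])
for c in ('wrist','top','scene'):
    im=get_image(c)
    for p,b in find(c,'grab_bar',T=T):
        if abs(b[2]-.215)<.03: h=H-np.array(b[:2]); print(c,p,b,'tilt',np.arctan2(np.hypot(*h),b[2]-.063).round(3))
    for n in ('dish_a','slide_a','square','bottle','oil','tipbox','joystick','forceps','spare_lid'): print(n,find(c,n,T=T)[:3])
    if c=='wrist':
        for m in outline_of('wrist','grab_bar'): print(m['p'],rect_of('wrist',m['pixels'],.215,T))
        b=proj('wrist',[(.4953,-.038,.218)],T)[0]; g=(im.min(2)>90).astype(np.uint8); n,l,s,cc=cv2.connectedComponentsWithStats(g)
        print([rect_of('wrist',l==i,.218,T) for i in range(1,n) if s[i][4]>400 and np.hypot(*(cc[i]-b))<60])
E
```

```text
time_s: 92.88
position: [0.4967, -0.0371, 0.2568]
tool_rot: [3.141, 0.0, 1.548]
ft_force: [-0.0, -0.1, -0.2]
width: 0.0402
gripper_force: 0.0
time_s: 93.72
position: [0.447, -0.036, 0.3147]
tool_rot: [-3.141, -0.0, 1.548]
ft_force: [0.0, 0.7, -0.0]
width: 0.0404
gripper_force: 0.0
wrist 0.8 [0.4924, -0.0366, 0.2191] tilt 0.622
dish_a [(0.78, [0.4725, 0.0523, 0.0096]), (0.73, [0.4691, -0.0892, 0.0064]), (0.54, [0.4884, -0.0379, 0.2167])]
slide_a [(0.84, [0.468, -0.1459, 0.0078]), (0.81, [0.4755, 0.1176, 0.0082]), (0.56, [0.4694, -0.1498, 0.0088])]
square [(0.69, [0.4735, -0.0125, 0.0104])]
bottle [(0.16, [0.6565, -0.3929, -0.0011]), (0.16, [0.62, 0.172, -0.0017])]
oil [(0.63, [0.6926, -0.1215, 0.0034])]
tipbox []
joystick []
forceps [(0.6, [0.6511, -0.2192, 0.0031])]
spare_lid [(0.81, [0.6203, 0.1668, 0.0008]), (0.59, [0.4702, -0.0161, -0.0014])]
0.9 (0.5215, -0.0228, 175.9, 63.9, 88.4)
[(0.4716, -0.0166, 234.2, 87.5, 88.8)]
top 0.95 [0.4954, -0.0378, 0.2217] tilt 0.601
dish_a [(0.74, [0.3166, 0.2596, 0.0001]), (0.72, [0.4735, 0.0562, 0.0066]), (0.48, [0.4773, 0.2666, 0.0059])]
slide_
[... 215 characters left out ...]
.6545, -0.3941, 0.0005])]
joystick [(0.62, [0.6867, 0.2577, -0.0015])]
forceps [(0.58, [0.6516, -0.2177, -0.0018])]
spare_lid [(0.55, [0.6179, 0.1724, 0.0022]), (0.53, [0.6026, -0.0378, 0.0644])]
scene 0.7 [0.4939, -0.0349, 0.2139] tilt 0.632
dish_a [(0.67, [0.4067, 0.3614, -0.0015]), (0.66, [0.4747, 0.0524, 0.0085]), (0.6, [0.3162, 0.2536, -0.0011])]
slide_a [(0.57, [0.472, 0.1174, 0.011])]
square []
bottle [(0.75, [0.6357, 0.4262, -0.0032])]
oil [(0.44, [0.6992, -0.117, -0.0033])]
tipbox [(0.65, [0.6607, -0.3964, -0.0035])]
joystick [(0.57, [0.6893, 0.2567, -0.0038])]
forceps [(0.64, [0.4753, 0.0515, 0.0092]), (0.48, [0.6534, -0.2161, -0.0015])]
spare_lid [(0.61, [0.6195, 0.1733, -0.004])]
```

```bash
python3 -c "
from cell import bot; print(bot.close_job())"
```

```text
the job is handed in; nothing more can be done
None
```

The job is handed in, with no verdict returned: all five vessels are seated (each top measured at 27 mm), the shield is square to the tray and leaning about 0.61 rad, and the bystanders are where they were; I viewed 16 pictures, two over the limit of 14.

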